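# Free the slatwall hooks from their rack and hang them on the hall board

### The arm

A 6-joint arm with a two-finger parallel gripper is mounted at the origin on the work surface. World frame = base frame: x ahead of the robot, y to its left, z up, the work surface at z = 0. Lengths are in m, angles in rad, forces in N, time in s.
With the tool pointing down it reaches from about 0.35 to 0.975 m from the base axis. Payload 17.4 kg.
Tool frame: the origin (TCP) lies midway between the tips of the shut fingers; the grasp point (between the pads) lies 19 mm behind it; z points along the fingers, y is the line along which they close (so a half turn about z gives the same grasp; the last joint's range is limited). The gripper opens to 85 mm and grips with 20 to 120 N. Pads are 22 mm wide; open, the fingers measure 114 mm over their backs; the gripper's body (76 mm by 85 mm) begins 54 mm behind the grasp point. The pads swing forward as they close: fully open they stand 13 mm farther back than shut.
Start: joints at [1.204, 0.116, 1.442, -0, 1.584, -0.038], TCP at [0.218, 0.639, 0.231] pointing down, gripper open.
Joint ranges: [-2.83, 2.83], [-0.83, 2.19], [0.07, 2.5], [-1.14, 4.28], [0.01, 3], [-2.97, 2.97]. Speed limits (rad/s): [1.89, 1.89, 2.22, 3.14, 3.14, 3.14].

### API

Orientations are given as a unit quaternion [w, x, y, z].
In Python, from plant import observe, snapshot, sign_off gives the robot as it stands.
- The arm moves only by the tool play_rows, never from a script. Its argument "moves" is a list of rows, each a list of 6 numbers: the shift along the tool's x, y, z in cm, then the turn, a rotation vector about the tool's x, y, z in rad. A call has 1 to 12 rows; each row is the pose to reach, as a shift and turn from the pose commanded when the call began, along the tool's axes at that moment; what a row does not reach only later rows make up. A row lasts 1/12 s, in which the tool goes at most 41.7 mm and 7.16 degrees, less where a joint would pass 70% of its speed; a pose out of reach is approached as far as the arm can. A call with a gripper value outside its range is refused whole. "claw" is the opening, from 0 (shut) to 1 (fully open), set as the call begins (left out, the last holds). The fingers move at their own pace and stop on an object; "grip_force" is the grip in N (left out, the last holds). Time passes only in rows, so rows that repeat a pose let the fingers close. It gives the time, the measured TCP pose, the force, the opening and the grip force at its end, in the units of the state.
- observe(): the state, without advancing time (a new reading comes with each control period).
- snapshot(name): name is "scene" or "side" or "wrist"; returns a dict with "img" (420x560x3 uint8, blue, green, red), "fov_y" (degrees; the focal length in pixels is half the picture's height over the tangent of half this angle, whatever the lens; pixels are square), "cx", "cy" (the principal point, pixels), "R" (3x3) and "t" (3): a world point X has camera coordinates R X + t. Camera axes: x right, y down, z forward; pixel columns grow to the right and rows downward; lengths in m; the calibration is good to about 2 mm. A picture is of the moment at which its call begins. There is no depth.
- sign_off(): hands the job in; it is judged then, once.
The state is a dict: "time": time; "q": joint angles; "qvel": joint speeds; "joint_efforts": joint torques, N m; "tcp_pos": TCP position; "eef_rot": TCP orientation; "contact_force": force on the tool from outside, world axes, zero at the start; "moment": the same for the moment, N m; "grip_width": finger opening in m; "grip_force": force on a finger pad.
Only numpy, scipy, OpenCV 4.12 (cv2) and the standard library are available. Lean on these libraries where they do the work, as an engineer would, in place of code of your own. Each camera call takes 0.05 s, during which the arm holds its last target. There are 200 camera calls.

### The job

Free the slatwall hooks from the rack: with the forked tool, push back the spring bar of each bay that holds a hook so that every hook pops up, and stand the fork back upright in the middle of its cork mat. Hang every hook on the slatwall board by tilting its lip into the upper groove and rotating it down until its plate is flush with the board, clear of the end posts. Never touch the spring bars with the fingers, and leave the owl, thermometer, comb and carabiners alone.

Things in the scene. Friction and masses are not known exactly. Their poses are not given: they have to be found in the camera images.
- rack: fixed hook rack: dark base 90 x 356 x 10 mm, three bays at y = -85, +30, +145 mm. A bay is an upright sleeve (18 x 43 mm outside, top at z = 70 mm) that a hook's plate stands in; a spring lifter in it pushes the hook up (3 to 5 N net) and a sprung bar on its -y side locks it. Origin: centre of the underside; z up, x away from the robot, y along the row; hooks' arms point to -x.
- board: fixed slatwall board standing on the bench, 300 mm wide (y), 222 mm high: three level white slats, each 5 mm thick and 48 mm high, 24 mm apart, on two end posts (|y| 138 to 150 mm, 20 mm deep behind the slats); open at the back. Its front face is toward the robot. Origin: bottom centre of the front face; x points into the board, z up.
- groove (a point): middle of the board's UPPER groove (the gap between the top and the middle slat), on the front face at the groove's lower edge, 150 mm above the bench; axes as the board (y along the groove). The groove is 24 mm high (z 0 to 24 mm); the top slat goes from z = 24 to 72 mm, x 0 to 5 mm. Room for hooks: y -138 to +138 mm.
- fork_grip (a point): forked tool standing on its own feet: black level handle 14 mm wide (y), 20 mm high, x -68 to +46 mm of this point; two steel tines point DOWN at its +x end, at its rear end a post on a weighted foot (x -94 to -60, y +-42, 12 mm thick) level with the tine ends. This point: middle of the handle, half-way up, 70 mm above the tine ends. x toward the tines, z up. 0.22 kg.
- mat: fixed round cork mat, 220 mm across, 3 mm thick: the fork's place. Origin: centre of its underside.
- fork_tip (a point): midway between the ends of the fork's two tines (62 mm ahead of and 70 mm below the grip point). The tines' centres are at x = +-12 mm, each 8 mm (x) x 12 mm (y), 60 mm long below the handle, 16 mm apart inside; axes as the fork.
- hook1_grip (a point): steel slatwall hook 1, locked upright in the bay at rack y = -85 mm; None if that bay is empty. Point on its arm, half-way up: grip here. x toward the back plate, z up. Arm 14 mm wide, 16 mm high, x -31 to +60 mm, end turned up 23 mm. Plate x 60 to 65, z -58 to +22 mm, 30 wide. Point 78 mm above the bench when locked; freed it pops up 25 mm and stays, to be lifted out straight up.
- hook1_lip (a point): hook 1: middle of the lip's top edge, 75 mm behind and 48 mm above its grip point, same axes; None if absent. From the plate's top a tongue (28 mm wide, z +17 to +22 mm of the grip point) goes back to x = +77 mm and ends in this upright lip (4 mm thick, x +73 to +77 mm, up to z = +48 mm). Hook mass about 0.1 kg. Freed, 25 mm of its plate are still in the sleeve.
- bar1: spring bar of bay 1: level 7 mm rod along rack y, 39 mm above the bench, its +y nose in a notch of the hook's plate. Origin: on the rod, 44 mm to -y of the bay's centre: straddle it here, tine ends 13 mm below it. Sleeve ends 22 mm to +y; collar (24 mm disc) begins 10 mm to -y. Push the collar to -y (up to 10 N): 8 mm frees the hook, stop at 14 mm; it springs back. Axes as the rack.
- hook2_grip (a point): steel slatwall hook 2, locked upright in the bay at rack y = +30 mm; None if that bay is empty. Point on its arm, half-way up: grip here. x toward the back plate, z up. Arm 14 mm wide, 16 mm high, x -31 to +60 mm, end turned up 23 mm. Plate x 60 to 65, z -58 to +22 mm, 30 wide. Point 78 mm above the bench when locked; freed it pops up 25 mm and stays, to be lifted out straight up.
- hook2_lip (a point): hook 2: middle of the lip's top edge, 75 mm behind and 48 mm above its grip point, same axes; None if absent. From the plate's top a tongue (28 mm wide, z +17 to +22 mm of the grip point) goes back to x = +77 mm and ends in this upright lip (4 mm thick, x +73 to +77 mm, up to z = +48 mm). Hook mass about 0.1 kg. Freed, 25 mm of its plate are still in the sleeve.
- bar2: spring bar of bay 2: level 7 mm rod along rack y, 39 mm above the bench, its +y nose in a notch of the hook's plate. Origin: on the rod, 44 mm to -y of the bay's centre: straddle it here, tine ends 13 mm below it. Sleeve ends 22 mm to +y; collar (24 mm disc) begins 10 mm to -y. Push the collar to -y (up to 10 N): 8 mm frees the hook, stop at 14 mm; it springs back. Axes as the rack.
- hook3_grip (a point): steel slatwall hook 3, locked upright in the bay at rack y = +145 mm; None if that bay is empty. Point on its arm, half-way up: grip here. x toward the back plate, z up. Arm 14 mm wide, 16 mm high, x -31 to +60 mm, end turned up 23 mm. Plate x 60 to 65, z -58 to +22 mm, 30 wide. Point 78 mm above the bench when locked; freed it pops up 25 mm and stays, to be lifted out straight up.
- hook3_lip (a point): hook 3: middle of the lip's top edge, 75 mm behind and 48 mm above its grip point, same axes; None if absent. From the plate's top a tongue (28 mm wide, z +17 to +22 mm of the grip point) goes back to x = +77 mm and ends in this upright lip (4 mm thick, x +73 to +77 mm, up to z = +48 mm). Hook mass about 0.1 kg. Freed, 25 mm of its plate are still in the sleeve.
- bar3: spring bar of bay 3: level 7 mm rod along rack y, 39 mm above the bench, its +y nose in a notch of the hook's plate. Origin: on the rod, 44 mm to -y of the bay's centre: straddle it here, tine ends 13 mm below it. Sleeve ends 22 mm to +y; collar (24 mm disc) begins 10 mm to -y. Push the collar to -y (up to 10 N): 8 mm frees the hook, stop at 14 mm; it springs back. Axes as the rack.
- owl: the owl figurine: white ceramic, 124 mm high, 72 mm across; a bystander. Origin: centre of its underside.
- thermometer: the thermometer: stainless dial 84 mm across on a foot, 94 mm high; a bystander. Origin: centre of its underside.
- comb: the comb: black, 160 mm long, 6 mm thick, lying flat; a bystander. Origin: centre of its underside.
- carabiners: the pair of carabiners: two aluminium carabiners clipped together, lying flat, 130 mm long; a bystander. Origin: centre of its underside.
Mind the look-alikes: they are no part of the job. What is shaped like the part that bears hook3_grip but green is not meant. What is shaped like the part that bears fork_grip but green is not meant.

How it is judged:
By the outcome, as a careful person would: the job done as asked, in the order asked, and still so for the second after the job is handed in, with the robot touching nothing.
Of hook1, hook2, hook3 only 2 to 3 are there at a start; the rules pass over those that are not, and their reading is None.
At some moment in a run one of fork may be knocked a few centimetres aside while the robot is not near it.
It also fails if it takes over 210 s, if anything falls off the work surface, if the arm or the gripper's body presses on something with over 40 N, if the wrist force passes 120 N, or if a joint passes its speed limit or range.

## Working session

There is one attempt and no reset: what is moved stays moved. The work goes in short steps, Python scripts to look and compute and a tool call to move; the robot and the scene stay as the last step left them, time stands still between calls to the robot, and variables do not carry over. Pictures are saved under pics/ and viewed, at most 14 in all, crops included, and the job is handed in when it is done.

Besides the shell and the picture viewer there is one more tool, called after "Request:" in YAML: its name, and indented under it one key for each argument. play_rows: Moves the arm, as the interface text tells. Its arguments: {"type":"object","properties":{"moves":{"type":"array","items":{"type":"array","items":{"type":"number"}}},"claw":{"type":"number"},"grip_force":{"type":"number"}},"required":["moves"]}

```bash
ls; mkdir -p pics; cat > h.py <<'E'
import numpy as np, cv2
from plant import observe, snapshot, sign_off
def snap(n,f=None):
    s=snapshot(n); s['f']=210/np.tan(np.radians(s['fov_y'])/2)
    s['R']=np.array(s['R']); s['t']=np.array(s['t'])
    if f: cv2.imwrite('pics/'+f,s['img'])
    return s
def onz(s,u,v,z):
    d=s['R'].T@np.array([(u-s['cx'])/s['f'],(v-s['cy'])/s['f'],1]); c=-s['R'].T@s['t']
    return c+d*(z-c[2])/d[2]
def proj(s,X):
    c=(s['R']@np.atleast_2d(X).T).T+s['t']
    return np.c_[c[:,0]/c[:,2]*s['f']+s['cx'],c[:,1]/c[:,2]*s['f']+s['cy']]
E
python3 - <<'E'
from h import *
for n in ['scene','side','wrist']:
    s=snap(n,n+'0.png'); print(n,s['fov_y'],s['cx'],s['cy'],(-s['R'].T@s['t']).round(3),s['R'].round(3).tolist())
o=observe();print(o['tcp_pos'],o['eef_rot'],o['contact_force'])
E
```

```text
pics
scene 47.84721660830539 283.52989266939466 195.0746757554769 [1.049 0.317 1.053] [[-0.489, 0.872, 0.008], [0.718, 0.408, -0.565], [-0.495, -0.271, -0.825]]
side 56.35324730722073 275.1782836568691 200.69591930402203 [ 0.282 -0.718  1.028] [[0.962, -0.272, 0.011], [-0.205, -0.751, -0.627], [0.178, 0.601, -0.779]]
wrist 58.29982089660176 282.2001137033371 208.0870648966136 [0.141 0.664 0.372] [[0.322, 0.947, -0.001], [0.899, -0.306, 0.313], [0.296, -0.102, -0.95]]
[0.21791785 0.63869917 0.23074009] [-8.59329138e-05  1.63674365e-01  9.86514320e-01 -4.36423455e-04] [ 0.02480324  0.11942458 -0.39746791]
```

View pics/scene0.png

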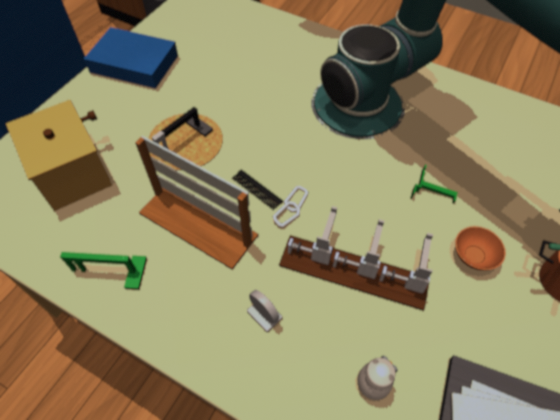

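View pics/side0.png

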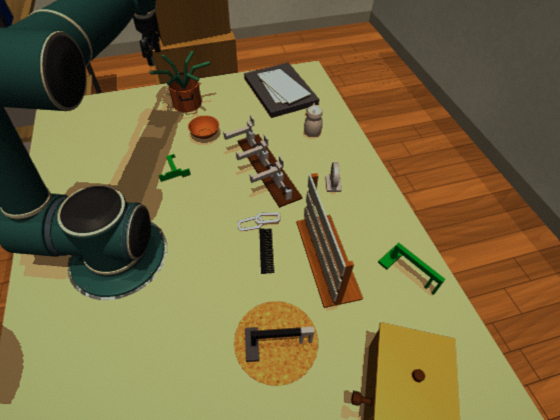

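The scene and side views show all three hooks in the rack (scene, about (355,262)), the board (195,190) and the fork on the mat (186,135). The green fork (105,262) and green hook (435,187) are decoys. I'll enlarge crops to measure.

```bash
python3 - <<'E'
import cv2,numpy as np
a=cv2.imread('pics/scene0.png');b=cv2.imread('pics/side0.png')
def crop(im,x,y,w,h,k): return cv2.resize(im[y:y+h,x:x+w],None,fx=k,fy=k,interpolation=cv2.INTER_CUBIC)
# A: rack: scene x270-440,y200-305 ; side x215-305,y110-210
cv2.imwrite('pics/c1.png',crop(a,270,200,175,110,4.5))
cv2.imwrite('pics/c2.png',np.hstack([crop(b,215,110,95,100,4),crop(a,140,95,105,100,4)]))
cv2.imwrite('pics/c3.png',crop(b,230,170,140,150,4)[:600])
E
```

```text
(no output)
```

View pics/c1.png

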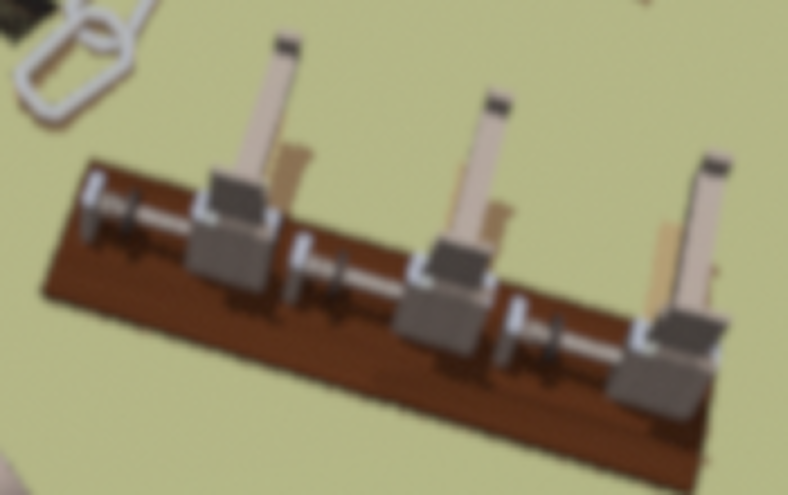

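View pics/c2.png

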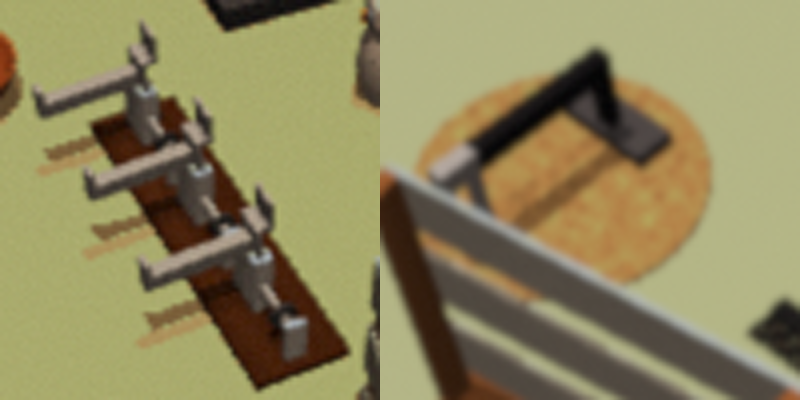

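View pics/c3.png

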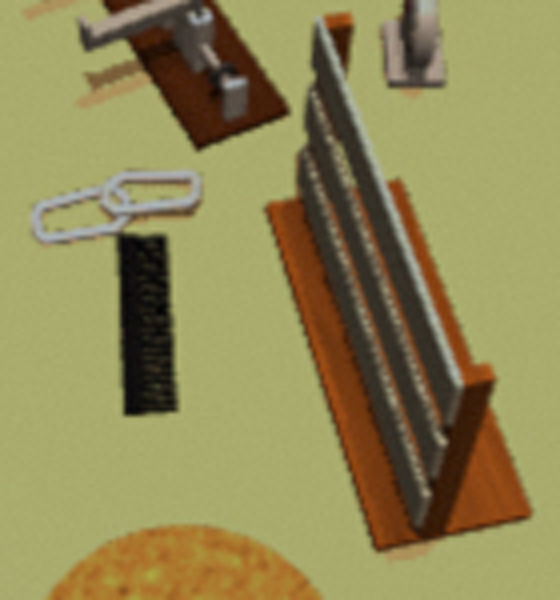

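The crops resolve the rack corners, the board's top edge and the fork (handle rising from the mat, tines at the left in the scene view). I can now compute positions.

```bash
python3 - <<'E'
from h import *
a=snap('scene');b=snap('side')
def pt(s,u,v,k,ox,oy,z): return onz(s,(u+.5)/k-.5+ox,(v+.5)/k-.5+oy,z)
A=lambda u,v,z:pt(a,u,v,4.5,270,200,z)
B=lambda u,v,z:pt(b,u,v,4,215,110,z)
C=lambda u,v,z:pt(b,u,v,4,230,170,z)
D=lambda u,v,z:pt(a,u-380,v,4,140,95,z)
np.set_printoptions(precision=4,suppress=True)
P={'mm':A(93,160,.01),'pm':A(43,293,.01),'pp':A(695,492,.01)};Q={'mp':B(92,125,.01),'pp':B(175,97,.01),'pm':B(350,352,.01),'mm':B(260,390,.01)}
print('rack',P,Q)
for d in (P,Q):
    y=d['pp']-d['pm'];x=d['pm']-d['mm'];print(np.hypot(*y[:2]),np.hypot(*x[:2]),np.degrees(np.arctan2(-y[0],y[1])),(d['pp']+d['mm'])[:2]/2)
print('board top front side', C(318,17,.222),C(463,385,.222), 'scene',D(385,178,.222))
print('board top scene full',onz(a,143,140,.222),onz(a,247,197,.222))
# mats by colour centroid
for s in(a,b):
    h=cv2.cvtColor(s['img'],cv2.COLOR_BGR2HSV);m=cv2.inRange(h,(8,120,120),(24,255,255))
    n,l,st,c=cv2.connectedComponentsWithStats(m)
    for i in range(1,n):
        if st[i,4]>600:print(st[i],c[i],onz(s,*c[i],.003)[:2])
print('fork side: handle rear, tip', [onz(b,u,v,.09)[:2] for u,v in [(256,334),(302,333),(312,334)]])
print('fork scene', [D(u,v,.083) for u,v in [(600,48),(435,175),(470,155)]])
print('foot scene',[D(u,v,.015) for u,v in [(668,140),(640,162)]])
E
```

```text
rack {'mm': array([0.5216, 0.0498, 0.01  ]), 'pm': array([0.6069, 0.066 , 0.01  ]), 'pp': array([0.5401, 0.4111, 0.01  ])} {'mp': array([0.4564, 0.386 , 0.01  ]), 'pp': array([0.5421, 0.4039, 0.01  ]), 'pm': array([0.6056, 0.0569, 0.01  ]), 'mm': array([0.5214, 0.038 , 0.01  ])}
0.35151980574577923 0.08676190445913577 10.948186603983588 [0.5308 0.2305]
0.35270238475171234 0.08623869096079888 10.374346803182316 [0.5318 0.2209]
board top front side [ 0.5839 -0.028   0.222 ] [ 0.5711 -0.3266  0.222 ] scene [ 0.5765 -0.3184  0.222 ]
board top scene full [ 0.5762 -0.3124  0.222 ] [ 0.5929 -0.0204  0.222 ]
[  63    0   53   55 1448] [86.8419 21.2424] [ 0.1098 -1.0064]
[ 261    0  140   32 2751] [339.4442  10.912 ] [-0.3964 -0.2495]
[ 432    4  128  102 7427] [498.4784  53.6081] [-0.4497  0.3228]
[   6  101   91   78 4060] [ 49.8059 138.4429] [ 0.5809 -0.7173]
[ 166  115   56   50 1555] [195.7659 142.1852] [ 0.3824 -0.3402]
[ 140  195  106   73 2823] [195.1194 231.0514] [ 0.6273 -0.169 ]
[ 455  226   51   45 1679] [479.9637 247.9023] [0.3156 0.4794]
[    0   270   161   150 10842] [ 48.5572 369.7281] [ 1.0618 -0.2429]
[  236    23   324   362 28911] [430.8293 178.0197] [1.0759 0.0274]
[  91   53   69   38 1560] [126.5936  70.7776] [0.0706 0.981 ]
[110 109  55  76 642] [138.2679 140.5654] [0.0931 0.4938]
[142 115  42 105 813] [157.7073 177.69  ] [0.1469 0.2817]
[ 234  301   84   85 4454] [276.674  344.0604] [ 0.3904 -0.3869]
[ 494  304   66   46 1806] [530.1844 327.1146] [ 1.0582 -0.526 ]
[ 375  322   85   98 6764] [417.4724 373.6104] [ 0.7077 -0.5508]
[ 523  375   37   45 1010] [546.1594 396.2139] [ 0.9822 -0.6811]
fork side: handle rear, tip [array([ 0.3398, -0.3785]), array([ 0.4474, -0.4059]), array([ 0.4699, -0.4147])]
fork scene [array([ 0.3261, -0.3698,  0.083 ]), array([ 0.4787, -0.3971,  0.083 ]), array([ 0.4527, -0.3877,  0.083 ])]
foot scene [array([ 0.3275, -0.3204,  0.015 ]), array([ 0.3553, -0.3259,  0.015 ])]
```

```bash
python3 - <<'E'
import cv2,numpy as np
a=cv2.imread('pics/scene0.png');b=cv2.imread('pics/side0.png')
def crop(im,x,y,w,h,k): return cv2.resize(im[y:y+h,x:x+w],None,fx=k,fy=k,interpolation=cv2.INTER_CUBIC)
cv2.imwrite('pics/c4.png',np.hstack([crop(b,230,295,95,100,4)[:400],crop(a,130,125,105,100,4)]))
E
```

```text
(no output)
```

View pics/c4.png

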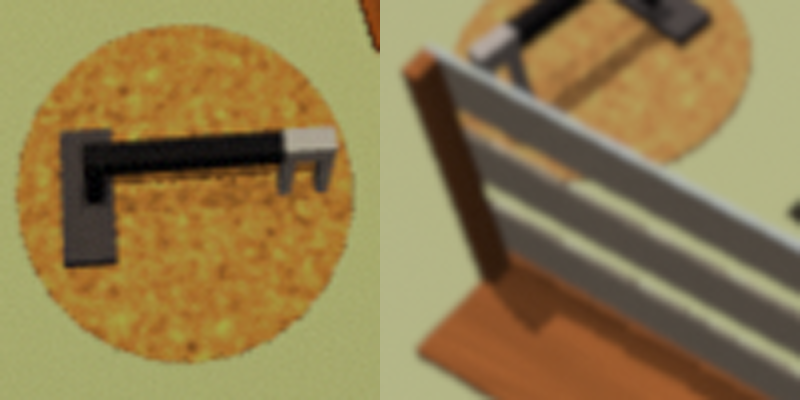

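Scene and side agree to within about 1 cm, so I'll refine with the wrist camera. First move: hover above the fork.

```bash
cat >> h.py <<'E'
from scipy.spatial.transform import Rotation as Ro
np.set_printoptions(precision=4,suppress=True)
def rot(o): q=o['eef_rot']; return Ro.from_quat([q[1],q[2],q[3],q[0]])
def tool(yaw,pitch=0):
    # tool y = object y at yaw (deg), tool x = -object x; pitch about object y (deg, - leans back to robot)
    B=Ro.from_matrix(np.array([[-1,0,0],[0,1,0],[0,0,-1.]]))
    return Ro.from_euler('z',yaw,degrees=True)*Ro.from_euler('y',pitch,degrees=True)*B
def row(p,R,ref=None):
    o=observe(); r0=rot(o); p0=np.array(o['tcp_pos'])
    if ref is not None: p0,r0=ref
    d=r0.inv().apply(np.array(p)-p0)*100; w=(r0.inv()*R).as_rotvec()
    print(np.r_[d.round(2),w.round(3)].tolist())
E
python3 - <<'E'
from h import *
row([.42,.2,.30],tool(0)); row([.39,-.385,.25],tool(-12))
E
```

```text
[-33.29, -35.01, -6.89, -0.001, -0.0, -0.329]
[-49.34, -91.34, -1.86, -0.001, -0.0, -0.119]
```

Request:
play_rows:
  moves:
    - [-33.3,-35,-6.9,0,0,-0.33]
    - [-33.3,-35,-6.9,0,0,-0.33]
    - [-33.3,-35,-6.9,0,0,-0.33]
    - [-33.3,-35,-6.9,0,0,-0.33]
    - [-33.3,-35,-6.9,0,0,-0.33]
    - [-33.3,-35,-6.9,0,0,-0.33]
    - [-33.3,-35,-6.9,0,0,-0.33]
    - [-33.3,-35,-6.9,0,0,-0.33]
    - [-33.3,-35,-6.9,0,0,-0.33]
    - [-33.3,-35,-6.9,0,0,-0.33]
    - [-33.3,-35,-6.9,0,0,-0.33]
    - [-33.3,-35,-6.9,0,0,-0.33]
  claw: 0.6

```text
time: 1.25
tcp_pos: [0.4207, 0.1973, 0.3011]
eef_rot: [0.001, -0.0, 1.0, -0.0]
contact_force: [0.5, 1.1, 0.9]
grip_width: 0.0513
grip_force: 0.0
```

```bash
python3 - <<'E'
from h import *
o=observe();print(o['time'],o['tcp_pos'],o['eef_rot']);s=snap('wrist','w1.png');row([.39,-.385,.25],tool(-12))
E
```

```text
1.25 [0.4207 0.1973 0.3011] [ 0.0005 -0.0001  1.     -0.    ]
[3.14, -57.97, 5.23, -0.001, 0.002, 0.208]
```

View pics/w1.png

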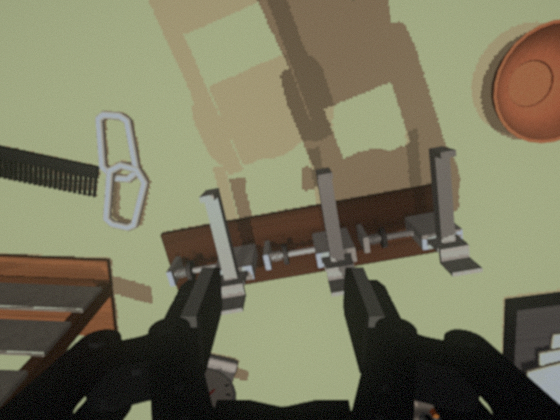

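The wrist view shows the rack head-on: base corner at (163,234), arm tips at (210,191), (324,170) and (442,149), rods between. I'll measure it here and move on to the fork.

```bash
python3 - <<'E'
from h import *
s=snap('wrist')
im=s['img'];h=cv2.cvtColor(im,cv2.COLOR_BGR2HSV)
# near edge: gradient along columns where green->dark brown
pts=[]
for u in list(range(172,200))+list(range(240,315))+list(range(345,425)):
    col=im[150:260,u,1].astype(float); 
    r=235-(u-163)*.183-150; lo=int(r-12);hi=int(r+12)
    g=np.diff(col[lo:hi]); k=np.argmin(g)
    if g[k]<-25: pts.append((u,lo+150+k+.5))
pts=np.array(pts);vx,vy,x0,y0=cv2.fitLine(pts.astype(np.float32),cv2.DIST_HUBER,0,.01,.01).ravel()
print(len(pts),vx,vy,x0,y0)
f=lambda u:onz(s,u,y0+(u-x0)*vy/vx,.01)
A,B=f(163),f(415);d=B-A;print('near edge',A,B,'yaw',np.degrees(np.arctan2(-d[0],d[1])))
print('corner', onz(s,163,234,.01))
# far -y corner and far edge from below
print('rod ends bay: collars',[onz(s,*p,.039)[:2] for p in [(281,251),(382,236)]])
print('arm base L/R at z=.086 h1,h2,h3 tips',[onz(s,*p,.086)[:2] for p in [(203,192),(218,192),(317,172),(330,170),(432,151),(453,149)]])
cv2.imwrite('pics/w1c.png',cv2.resize(im[140:320,155:485],None,fx=2.4,fy=2.4,interpolation=cv2.INTER_CUBIC))
E
```

```text
156 0.98412675 -0.17746702 301.75125 205.42029
near edge [0.5138 0.046  0.01  ] [0.4559 0.3512 0.01  ] yaw 10.734230789998279
corner [0.5185 0.0455 0.01  ]
rod ends bay: collars [array([0.5283, 0.1921]), array([0.5093, 0.3092])]
arm base L/R at z=.086 h1,h2,h3 tips [array([0.4427, 0.1156]), array([0.4427, 0.1304]), array([0.4227, 0.2274]), array([0.4207, 0.2399]), array([0.4024, 0.3362]), array([0.4005, 0.3558])]
```

View pics/w1c.png

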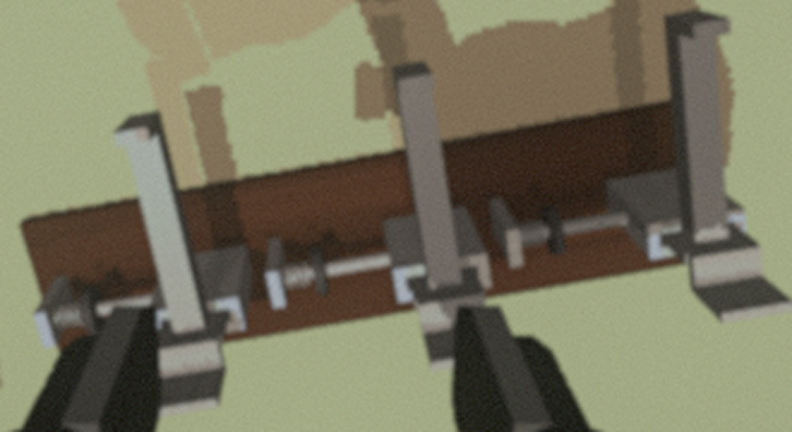

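Request:
play_rows:
  moves:
    - [3.1,-58,5,0,0,0.21]
    - [3.1,-58,5,0,0,0.21]
    - [3.1,-58,5,0,0,0.21]
    - [3.1,-58,5,0,0,0.21]
    - [3.1,-58,5,0,0,0.21]
    - [3.1,-58,5,0,0,0.21]
    - [3.1,-58,5,0,0,0.21]
    - [3.1,-58,5,0,0,0.21]
    - [3.1,-58,5,0,0,0.21]
    - [3.1,-58,5,0,0,0.21]
    - [3.1,-58,5,0,0,0.21]
    - [3.1,-58,5,0,0,0.21]

```text
time: 2.35
tcp_pos: [0.3937, -0.2991, 0.2572]
eef_rot: [0.0, 0.104, 0.995, -0.0]
contact_force: [1.0, 0.4, 1.1]
grip_width: 0.0513
grip_force: 0.0
```

```bash
python3 - <<'E'
from h import *
o=observe();print(o['time'],o['tcp_pos'],o['eef_rot']);row([.39,-.385,.25],tool(-12))
E
```

```text
2.35 [ 0.3937 -0.2991  0.2572] [ 0.0003  0.1042  0.9946 -0.    ]
[-1.41, -8.48, 0.73, -0.0, 0.001, 0.001]
```

The crop gives a clear view of the rack; the bars sit slightly to the robot's side of the base centreline. Now finish moving to the fork.

Request:
play_rows:
  moves:
    - [-1.4,-8.5,0.7,0,0,0]
    - [-1.4,-8.5,0.7,0,0,0]
    - [-1.4,-8.5,0.7,0,0,0]
    - [-1.4,-8.5,0.7,0,0,0]
    - [-1.4,-8.5,0.7,0,0,0]

```text
time: 2.77
tcp_pos: [0.3905, -0.3828, 0.2501]
eef_rot: [-0.0, 0.104, 0.995, 0.0]
contact_force: [-0.7, 0.6, -0.2]
grip_width: 0.0514
grip_force: 0.0
```

```bash
python3 - <<'E'
from h import *
s=snap('wrist','w2.png');o=observe();print(o['tcp_pos'])
im=s['img'];h=cv2.cvtColor(im,cv2.COLOR_BGR2HSV)
m=cv2.inRange(h,(8,110,110),(26,255,255));
c=max(cv2.findContours(m,0,1)[0],key=cv2.contourArea)[:,0]
c=c[(c[:,0]>3)&(c[:,0]<556)&(c[:,1]>3)&(c[:,1]<300)]
P=np.array([onz(s,u,v,.003)[:2] for u,v in c])
A=np.c_[2*P,np.ones(len(P))];w=np.ones(len(P))
for _ in range(20):
    x=np.linalg.lstsq(A*w[:,None],(P**2).sum(1)*w,rcond=None)[0];r=np.sqrt(x[2]+x[0]**2+x[1]**2);e=abs(np.hypot(*(P-x[:2]).T)-r);w=1*(e<max(.003,np.median(e)))
print('mat',x[:2],r,w.sum(),len(P))
E
```

```text
[ 0.3906 -0.3824  0.2505]
mat [ 0.3786 -0.3875] 0.09587086519514852 941 1883
```

View pics/w2.png

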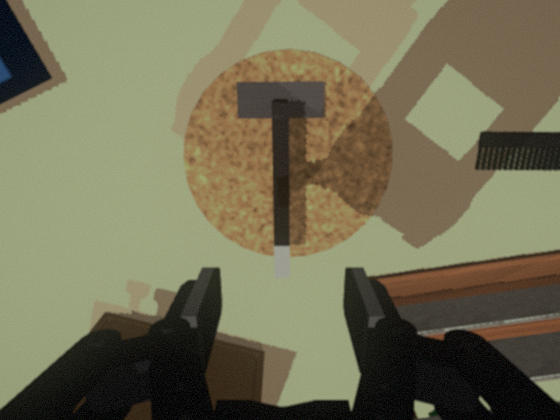

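The wrist view shows the mat with its edges at (290,48), (285,257), (184,150) and (393,153). The fork's foot is at (237–325, 82–118), its handle runs from (280,100) to (283,245), and the steel end reaches (282,277).

```bash
python3 - <<'E'
from h import *
s=snap('wrist')
P=np.array([onz(s,u,v,.003)[:2] for u,v in [(290,48),(285,257),(184,150),(393,153),(215,78),(361,226)]])
A=np.c_[2*P,np.ones(len(P))];x=np.linalg.lstsq(A,(P**2).sum(1),rcond=None)[0];print('mat',x[:2],np.sqrt(x[2]+x[0]**2+x[1]**2))
r,f,e=[onz(s,u,v,.083)[:2] for u,v in [(280.5,100),(282,245),(282,277)]]
print(r,f,e,np.linalg.norm(f-r),np.linalg.norm(e-f))
print('foot',[onz(s,u,v,.015)[:2] for u,v in [(237,82),(325,82),(325,117),(238,118)]])
d=(f-r);print('yaw',np.degrees(np.arctan2(d[1],d[0])))
u=d/np.linalg.norm(d);print('grip est', f-.046*u, r+.068*u)
E
```

```text
mat [ 0.3879 -0.3764] 0.10918073608502951
[ 0.3228 -0.3704] [ 0.445  -0.3949] [ 0.4764 -0.4015] 0.1246199536797604 0.0320394038780914
foot [array([ 0.3008, -0.4082]), array([ 0.318 , -0.3265]), array([ 0.3499, -0.332 ]), array([ 0.3334, -0.4154])]
yaw -11.342682565885873
grip est [ 0.3999 -0.3859] [ 0.3895 -0.3838]
```

```bash
python3 - <<'E'
from h import *
row([.400,-.386,.13],tool(-11.4));row([.400,-.386,.054],tool(-11.4))
E
```

```text
[-0.98, -0.18, 12.08, -0.0, 0.001, -0.009]
[-0.98, -0.18, 19.68, -0.0, 0.001, -0.009]
```

Request:
play_rows:
  moves:
    - [-1,-0.2,4,0,0,-0.01]
    - [-1,-0.2,8,0,0,-0.01]
    - [-1,-0.2,12,0,0,-0.01]
    - [-1,-0.2,14,0,0,-0.01]
    - [-1,-0.2,16,0,0,-0.01]
    - [-1,-0.2,18,0,0,-0.01]
    - [-1,-0.2,19.6,0,0,-0.01]
    - [-1,-0.2,19.6,0,0,-0.01]
    - [-1,-0.2,19.6,0,0,-0.01]

```text
time: 3.62
tcp_pos: [0.3999, -0.3865, 0.0548]
eef_rot: [-0.0, 0.099, 0.995, 0.0]
contact_force: [0.5, -0.3, 0.5]
grip_width: 0.0509
grip_force: 0.0
```

Request:
play_rows:
  moves:
    - [0,0,0,0,0,0]
    - [0,0,0,0,0,0]
    - [0,0,0,0,0,0]
    - [0,0,0,0,0,0]
    - [0,0,0,0,0,0]
    - [0,0,0,0,0,0]
    - [0,0,0,0,0,0]
  claw: 0
  grip_force: 110

```text
time: 4.2
tcp_pos: [0.4001, -0.3878, 0.0557]
eef_rot: [0.001, 0.099, 0.995, -0.0]
contact_force: [0.1, 2.8, 7.0]
grip_width: 0.0122
grip_force: 107.5
```

```bash
python3 - <<'E'
from h import *
C=np.array([.530,.224]);x=np.array([.983,.184]);y=np.array([-.184,.983])
# hover: fork grip over bay2 bar, tip 62mm ahead, grip z .24
def g(bar,bx=-.010): return C+bx*x+bar*y-.062*x
for b in (-.129,-.014,.101): print(b,g(b))
print('mid')
row([.400,-.386,.22],tool(-11.4)); row([*g(-.014),.22],tool(10.6))
E
```

```text
-0.129 [0.483  0.0839]
-0.014 [0.4618 0.197 ]
0.101 [0.4406 0.31  ]
mid
[0.02, 0.16, -16.43, -0.001, 0.002, 0.0]
[5.47, 58.54, -16.47, -0.001, 0.001, -0.384]
```

Request:
play_rows:
  moves:
    - [0,0,-4,0,0,0]
    - [0,0,-8,0,0,0]
    - [0,0,-12,0,0,0]
    - [0,0,-16.5,0,0,0]

```text
time: 4.53
tcp_pos: [0.3992, -0.3871, 0.218]
eef_rot: [-0.0, 0.099, 0.995, 0.0]
contact_force: [0.8, -0.7, -2.0]
grip_width: 0.012
grip_force: 108.3
```

Request:
play_rows:
  moves:
    - [5.5,58.5,0,0,0,-0.384]
    - [5.5,58.5,0,0,0,-0.384]
    - [5.5,58.5,0,0,0,-0.384]
    - [5.5,58.5,0,0,0,-0.384]
    - [5.5,58.5,0,0,0,-0.384]
    - [5.5,58.5,0,0,0,-0.384]
    - [5.5,58.5,0,0,0,-0.384]
    - [5.5,58.5,0,0,0,-0.384]
    - [5.5,58.5,0,0,0,-0.384]
    - [5.5,58.5,0,0,0,-0.384]
    - [5.5,58.5,0,0,0,-0.384]
    - [5.5,58.5,0,0,0,-0.384]

```text
time: 5.53
tcp_pos: [0.4516, 0.1119, 0.2167]
eef_rot: [0.001, -0.092, 0.996, 0.0]
contact_force: [1.1, -0.5, -2.6]
grip_width: 0.0122
grip_force: 108.4
```

```bash
python3 - <<'E'
from h import *
row([.4618,.197,.22],tool(10.6)); o=observe();print(o['tcp_pos'],o['time'],o['grip_width'])
E
```

```text
[-2.57, 8.18, -0.33, -0.0, 0.001, 0.0]
[0.4516 0.1119 0.2167] 5.5333 0.012172086123223876
```

```bash
python3 - <<'E'
from h import *
s=snap('wrist','w3.png');a=snap('scene','s3.png');b=snap('side','d3.png')
k=lambda s,x,y,w,h,f:cv2.resize(s['img'][y:y+h,x:x+w],None,fx=f,fy=f,interpolation=cv2.INTER_CUBIC)
W=k(s,100,90,400,150,2)
m=np.vstack([W,np.hstack([k(a,270,200,175,75,2.28)[:300],k(b,215,110,100,75,4)])[:,:800]]) if 0 else None
A=k(a,275,225,160,120,2.5);B=k(b,215,110,100,75,4)
cv2.imwrite('pics/m3.png',np.vstack([W,np.hstack([A,B])]))
E
```

```text
(no output)
```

View pics/m3.png

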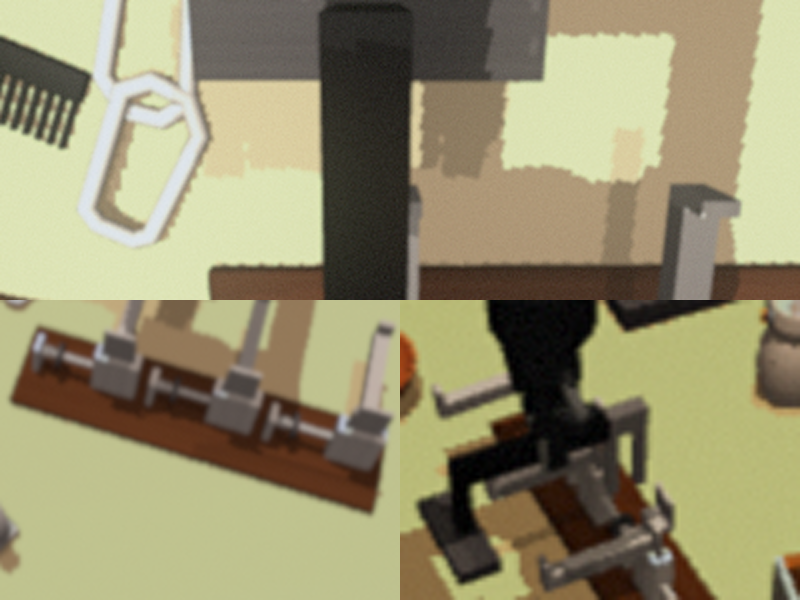

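The montage shows the fork held level, with tines visible in the side view (front tine from (645,402) to (640,482)). The scene view shows all three rods. I'll check camera bias against the known fork pose.

```bash
python3 - <<'E'
from h import *
o=observe();a=snap('scene');b=snap('side')
R=Ro.from_euler('z',10.6,degrees=True); g=np.array(o['tcp_pos'])+[0,0,.019]
def F(*p): return g+R.apply(np.array(p))
for n,p in {'front top -y':(.078,-.006,.010),'front top +y':(.078,.006,.010),'front bot -y':(.078,-.006,-.07),'ft bot rear -y':(.070,-.006,-.07),'foot front-left bottom(-y) x-60':(-.060,-.042,-.058),'foot rear -y top':(-.094,-.042,-.058),'foot rear +y top':(-.094,.042,-.058)}.items():
    u,v=proj(b,F(*p))[0]; print(n,'side',u.round(1),v.round(1),'montage',((u-215)*4+400).round(),((v-110)*4+300).round(),'scene',proj(a,F(*p))[0].round(1))
cv2.imwrite('pics/x.png',a['img'])
# camera pose of wrist rel tcp
E
```

```text
front top -y side 276.0 136.4 montage 644.0 405.0 scene [320.7 196.5]
front top +y side 274.2 133.9 montage 637.0 396.0 scene [326.3 198.1]
front bot -y side 275.7 155.8 montage 643.0 483.0 scene [318.1 216.9]
ft bot rear -y side 273.4 156.5 montage 633.0 486.0 scene [319.1 214. ]
foot front-left bottom(-y) x-60 side 239.1 175.1 montage 496.0 560.0 scene [320.2 162.8]
foot rear -y top side 228.3 178.8 montage 453.0 575.0 scene [324.2 152.2]
foot rear +y top side 217.9 160.3 montage 411.0 501.0 scene [358.4 161.2]
```

```bash
python3 - <<'E'
from h import *
b=snap('side');a=snap('scene')
B=lambda u,v,z:onz(b,(u+.5)/4-.5+215,(v+.5)/4-.5+110,z)[:2]
A=lambda u,v,z:onz(a,(u+.5)/4.5-.5+270,(v+.5)/4.5-.5+200,z)[:2]
x=np.array([.9833,.1822]);y=np.array([-.1822,.9833]);C=np.array([.5312,.2235])
fr=lambda p:((p-C)@x*1000,(p-C)@y*1000)
for n,p in {'b1 rod mid':B(270,297,.042),'b1 collar':B(285,315,.039),'h1 tip L':B(140,262,.093),
 's1 collar':A(128,212,.039),'s2 collar':A(338,277,.039),'s3 collar':A(551,340,.039),'s1 rod':A(165,218,.042),'s2 rod':A(372,280,.042),'s3 rod':A(590,346,.042)}.items(): print(n,np.round(p,4),np.round(fr(p),1))
# scene bias from fork tip: print the dark/grey image patch location of tine bottom by local crop
o=observe()
cv2.imwrite('pics/s3c.png',cv2.resize(a['img'][150:250,280:400],None,fx=5,fy=5,interpolation=cv2.INTER_CUBIC))
E
```

```text
b1 rod mid [0.5494 0.1067] [  -3.4 -118.2]
b1 collar [0.5566 0.0869] [   0.1 -139. ]
h1 tip L [0.4449 0.1277] [-102.3  -78.5]
s1 collar [0.555 0.089] [  -1.1 -136.6]
s2 collar [0.5345 0.2037] [ -0.4 -20. ]
s3 collar [0.5128 0.3153] [-1.4 93.6]
s1 rod [0.5499 0.1086] [  -2.5 -116.3]
s2 rod [0.5288 0.2204] [-3.  -2.6]
s3 rod [0.5076 0.3341] [ -3. 113.]
```

View pics/s3c.png

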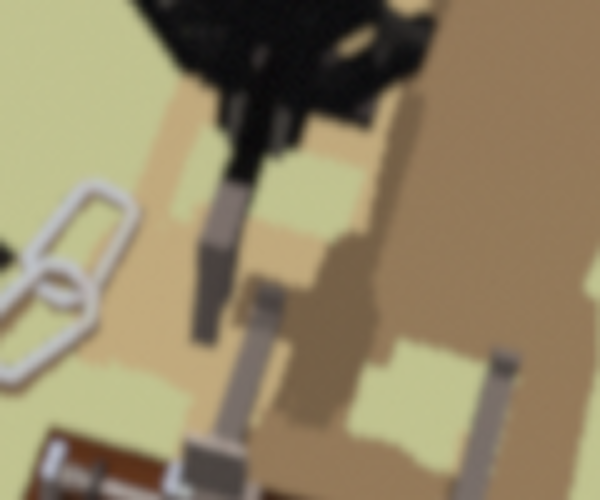

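Both cameras agree with the fork pose to about 1 px, so I trust the rod estimates. Moving over bar 1, and low for a check.

```bash
python3 - <<'E'
from h import *
row([.4882,.0935,.21],tool(10.5));row([.4882,.0935,.108],tool(10.5))
E
```

```text
[-3.28, -2.16, 0.62, -0.0, 0.0, 0.0]
[-3.28, -2.15, 10.82, -0.0, 0.0, 0.0]
```

Request:
play_rows:
  moves:
    - [-3.3,-2.2,0.6,0,0,0]
    - [-3.3,-2.2,0.6,0,0,0]
    - [-3.3,-2.2,3,0,0,0]
    - [-3.3,-2.2,6,0,0,0]
    - [-3.3,-2.2,9,0,0,0]
    - [-3.3,-2.2,10.8,0,0,0]
    - [-3.3,-2.2,10.8,0,0,0]
    - [-3.3,-2.2,10.8,0,0,0]

```text
time: 6.55
tcp_pos: [0.4884, 0.0931, 0.1081]
eef_rot: [-0.001, -0.092, 0.996, -0.0]
contact_force: [0.5, 0.1, -1.5]
grip_width: 0.0125
grip_force: 108.4
```

```bash
python3 - <<'E'
from h import *
a=snap('scene');b=snap('side');o=observe();print(o['tcp_pos'],o['contact_force'])
k=lambda s,x,y,w,h,f:cv2.resize(s['img'][y:y+h,x:x+w],None,fx=f,fy=f,interpolation=cv2.INTER_CUBIC)
cv2.imwrite('pics/m4.png',np.hstack([k(a,275,190,80,90,5),k(b,240,120,80,90,5)]))
R=Ro.from_euler('z',10.5,degrees=True); g=np.array(o['tcp_pos'])+[0,0,.0173]
for x in(.046,.054,.07,.078):
  P=g+R.apply([x,0,-.07]);u=proj(a,P)[0];w=proj(b,P)[0];print(x,((u-[275,190])*5).round(),((w-[240,120])*5).round()+[400,0])
E
```

```text
[0.4893 0.0936 0.1099] [ 0.1827 -0.3595 -2.0581]
0.046 [161. 244.] [592. 314.]
0.054 [156. 258.] [602. 310.]
0.07 [146. 286.] [624. 302.]
0.078 [141. 301.] [635. 298.]
```

View pics/m4.png

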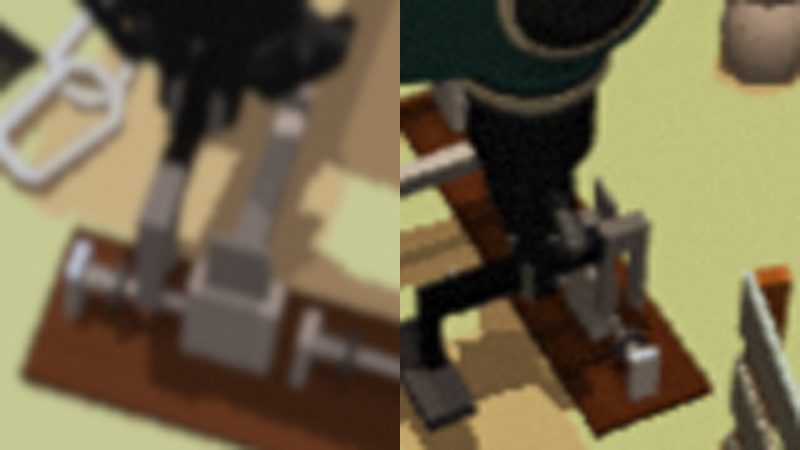

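Scene crop: the front tine sits between collar (120,280) and sleeve (187,300), and the side view agrees. Descend with a 1.5 mm correction.

Request:
play_rows:
  moves:
    - [0.15,0,0.4,0,0,0]
    - [0.15,0,0.8,0,0,0]
    - [0.15,0,1.2,0,0,0]
    - [0.15,0,1.6,0,0,0]
    - [0.15,0,2,0,0,0]
    - [0.15,0,2.4,0,0,0]
    - [0.15,0,2.8,0,0,0]
    - [0.15,0,3,0,0,0]
    - [0.15,0,3,0,0,0]

```text
time: 7.4
tcp_pos: [0.4868, 0.0939, 0.0774]
eef_rot: [-0.0, -0.092, 0.996, -0.0]
contact_force: [0.2, -0.1, -1.8]
grip_width: 0.0125
grip_force: 108.5
```

Request:
play_rows:
  moves:
    - [0,-0.3,0,0,0,0]
    - [0,-0.6,0,0,0,0]
    - [0,-0.9,0,0,0,0]
    - [0,-1.1,0,0,0,0]
    - [0,-1.3,0,0,0,0]
    - [0,-1.5,0,0,0,0]
    - [0,-1.6,0,0,0,0]
    - [0,-1.6,0,0,0,0]

```text
time: 8.07
tcp_pos: [0.49, 0.0784, 0.0783]
eef_rot: [0.0, -0.093, 0.996, 0.001]
contact_force: [-1.2, 5.6, -1.6]
grip_width: 0.0121
grip_force: 108.9
```

Request:
play_rows:
  moves:
    - [0,-0.2,0,0,0,0]
    - [0,-0.4,0,0,0,0]
    - [0,-0.6,0,0,0,0]
    - [0,-0.7,0,0,0,0]
    - [0,-0.8,0,0,0,0]
    - [0,-0.8,0,0,0,0]
    - [0,-0.8,0,0,0,0]

```text
time: 8.65
tcp_pos: [0.4915, 0.0704, 0.0782]
eef_rot: [0.0, -0.092, 0.996, 0.0]
contact_force: [-1.8, 4.3, -0.2]
grip_width: 0.012
grip_force: 108.9
```

```bash
python3 - <<'E'
from h import *
o=observe();print(o['tcp_pos'],o['contact_force'],rot(o).as_matrix().round(3).tolist())
a=snap('scene','s5.png');b=snap('side','d5.png')
p=cv2.imread('pics/side0.png');q=cv2.imread('pics/scene0.png')
for n,x,y in(('scene',a,q),('side',b,p)):
    d=cv2.absdiff(x['img'],y).max(2); print(n,'hook1 tip/lip diff boxes', d[200:240,320:335].mean() if n=='scene' else d[150:190,248:285].mean())
E
```

```text
[0.4915 0.0704 0.0782] [-1.7849  4.3118 -0.2058] [[-0.983, -0.184, 0.0], [-0.184, 0.983, 0.0], [-0.0, 0.0, -1.0]]
scene hook1 tip/lip diff boxes 88.31833333333333
side hook1 tip/lip diff boxes 58.24189189189189
```

```bash
cat >> h.py <<'E'
T0=cv2.imread('pics/scene0.png')
def popped(s):
    # lip quads in the first scene picture; match each one upward
    for n,(u,v) in enumerate([(322,243),(371,258),(422,273)],1):
        t=T0[v-7:v+7,u-8:u+9]; w=s['img'][v-25:v+17,u-14:u+15]
        r=cv2.matchTemplate(w,t,cv2.TM_CCOEFF_NORMED); _,m,_,l=cv2.minMaxLoc(r)
        print('hook',n,'shift',l[0]-6,l[1]-18,round(m,2))
E
python3 - <<'E'
from h import *
a=snap('scene');popped(a)
P=np.array([.5365,.1436,.12]);print(proj(a,P+[0,0,.025])-proj(a,P))
E
```

```text
hook 1 shift 0 -7 0.75
hook 2 shift 0 0 0.97
hook 3 shift 0 0 1.0
[[ 0.8874 -5.5932]]
```

Hook 1 popped. On to bar 2: back off, lift, shift 115 mm along the rack, and descend.

Request:
play_rows:
  moves:
    - [0,0.6,0,0,0,0]
    - [0,1.2,0,0,0,0]
    - [0,1.8,0,0,0,0]
    - [0,2.4,0,0,0,0]
    - [0,2.4,-4,0,0,0]
    - [0,2.4,-8,0,0,0]
    - [0,2.4,-12,0,0,0]
    - [0,2.4,-15,0,0,0]
    - [0,5.4,-15,0,0,0]
    - [0,9.4,-15,0,0,0]
    - [0,13.9,-15,0,0,0]
    - [0,13.9,-15,0,0,0]

```text
time: 9.8
tcp_pos: [0.4643, 0.2119, 0.228]
eef_rot: [-0.0, -0.094, 0.996, 0.001]
contact_force: [0.3, -0.3, -2.7]
grip_width: 0.0124
grip_force: 108.7
```

```bash
python3 - <<'E'
from h import *
row([.4657,.2069,.079],tool(10.55)); a=snap('scene');popped(a); o=observe();print(o['tcp_pos'],o['contact_force'],o['grip_width'])
E
```

```text
[-0.04, -0.53, 14.9, 0.001, 0.0, 0.004]
hook 1 shift 1 -7 0.91
hook 2 shift 0 0 0.87
hook 3 shift -1 0 0.84
[0.4648 0.2102 0.2279] [ 1.4149  0.8059 -2.0083] 0.012300165124195453
```

Request:
play_rows:
  moves:
    - [0,-0.3,4,0,0,0]
    - [0,-0.3,8,0,0,0]
    - [0,-0.3,11,0,0,0]
    - [0,-0.3,12,0,0,0]
    - [0,-0.3,12.7,0,0,0]
    - [0,-0.3,13.4,0,0,0]
    - [0,-0.3,14,0,0,0]
    - [0,-0.3,14.6,0,0,0]
    - [0,-0.3,14.9,0,0,0]
    - [0,-0.3,14.9,0,0,0]

```text
time: 10.68
tcp_pos: [0.4664, 0.204, 0.079]
eef_rot: [0.0, -0.092, 0.996, -0.0]
contact_force: [0.3, 0.3, -3.1]
grip_width: 0.012
grip_force: 108.5
```

Request:
play_rows:
  moves:
    - [0,-0.4,0,0,0,0]
    - [0,-0.8,0,0,0,0]
    - [0,-1.1,0,0,0,0]
    - [0,-1.3,0,0,0,0]
    - [0,-1.5,0,0,0,0]
    - [0,-1.7,0,0,0,0]
    - [0,-1.9,0,0,0,0]
    - [0,-2.1,0,0,0,0]
    - [0,-2.3,0,0,0,0]
    - [0,-2.4,0,0,0,0]
    - [0,-2.4,0,0,0,0]

```text
time: 11.6
tcp_pos: [0.4708, 0.1811, 0.0795]
eef_rot: [0.0, -0.093, 0.996, 0.001]
contact_force: [-4.0, 12.3, 0.3]
grip_width: 0.0125
grip_force: 110.0
```

```bash
python3 - <<'E'
from h import *
a=snap('scene');popped(a); o=observe();print(o['tcp_pos'],o['contact_force'],o['grip_width'])
E
```

```text
hook 1 shift 1 -7 0.91
hook 2 shift 2 -7 0.75
hook 3 shift 0 0 1.0
[0.4708 0.1812 0.0795] [-3.717  11.6897  0.4599] 0.011747225555410655
```

Request:
play_rows:
  moves:
    - [0,0.6,0,0,0,0]
    - [0,1.2,0,0,0,0]
    - [0,1.8,0,0,0,0]
    - [0,2.4,0,0,0,0]
    - [0,2.4,-4,0,0,0]
    - [0,2.4,-8,0,0,0]
    - [0,2.4,-12,0,0,0]
    - [0,2.4,-15,0,0,0]
    - [0,5.4,-15,0,0,0]
    - [0,9.4,-15,0,0,0]
    - [0,13.9,-15,0,0,0]
    - [0,13.9,-15,0,0,0]

```text
time: 12.65
tcp_pos: [0.4438, 0.3216, 0.2286]
eef_rot: [-0.0, -0.094, 0.996, 0.0]
contact_force: [0.7, -0.5, -1.8]
grip_width: 0.0118
grip_force: 108.7
```

```bash
python3 - <<'E'
from h import *
row([.445,.318,.079],tool(10.55)); o=observe();print(o['tcp_pos'],o['contact_force'])
E
```

```text
[-0.06, -0.39, 14.96, 0.001, -0.001, 0.004]
[0.4438 0.3216 0.2286] [ 0.6562 -0.4674 -1.806 ]
```

Request:
play_rows:
  moves:
    - [0,-0.3,4,0,0,0]
    - [0,-0.3,8,0,0,0]
    - [0,-0.3,11,0,0,0]
    - [0,-0.3,12,0,0,0]
    - [0,-0.3,12.7,0,0,0]
    - [0,-0.3,13.4,0,0,0]
    - [0,-0.3,14,0,0,0]
    - [0,-0.3,14.6,0,0,0]
    - [0,-0.3,14.9,0,0,0]
    - [0,-0.3,14.9,0,0,0]

```text
time: 13.48
tcp_pos: [0.4458, 0.3141, 0.08]
eef_rot: [0.0, -0.092, 0.996, 0.0]
contact_force: [1.1, -0.6, -3.1]
grip_width: 0.0122
grip_force: 108.5
```

Request:
play_rows:
  moves:
    - [0,-0.4,0,0,0,0]
    - [0,-0.8,0,0,0,0]
    - [0,-1.1,0,0,0,0]
    - [0,-1.3,0,0,0,0]
    - [0,-1.5,0,0,0,0]
    - [0,-1.7,0,0,0,0]
    - [0,-1.9,0,0,0,0]
    - [0,-2.1,0,0,0,0]
    - [0,-2.3,0,0,0,0]
    - [0,-2.4,0,0,0,0]
    - [0,-2.4,0,0,0,0]

```text
time: 14.4
tcp_pos: [0.4499, 0.2923, 0.0807]
eef_rot: [0.0, -0.093, 0.996, 0.002]
contact_force: [-4.3, 20.9, -2.0]
grip_width: 0.0124
grip_force: 112.1
```

```bash
python3 - <<'E'
from h import *
a=snap('scene');popped(a); o=observe();print(o['tcp_pos'],o['contact_force'],o['grip_width'])
E
```

```text
hook 1 shift 1 -7 0.91
hook 2 shift 2 -7 0.86
hook 3 shift 4 -7 0.83
[0.4499 0.2924 0.0807] [-4.4863 20.5014 -2.6603] 0.011860937219907854
```

All three hooks popped. Returning the fork.

Request:
play_rows:
  moves:
    - [0,0.6,0,0,0,0]
    - [0,1.2,0,0,0,0]
    - [0,1.8,0,0,0,0]
    - [0,2.4,0,0,0,0]
    - [0,2.4,-4,0,0,0]
    - [0,2.4,-8,0,0,0]
    - [0,2.4,-12,0,0,0]
    - [0,2.4,-15,0,0,0]
    - [0,2.4,-15,0,0,0]

```text
time: 15.2
tcp_pos: [0.4472, 0.3148, 0.2371]
eef_rot: [0.004, -0.092, 0.996, 0.002]
contact_force: [0.8, 0.5, -1.3]
grip_width: 0.012
grip_force: 109.1
```

```bash
python3 - <<'E'
from h import *
row([.391,-.378,.2],tool(-10)); o=observe();print(o['tcp_pos'],o['contact_force'])
for n in('scene','side'):
    s=snap(n,n+'6.png');h=cv2.cvtColor(s['img'],cv2.COLOR_BGR2HSV)
    m=cv2.inRange(h,(8,110,100),(26,255,255)); 
    nn,l,st,c=cv2.connectedComponentsWithStats(m); P0=proj(s,[.388,-.38,.003])[0]; k=l[int(P0[1]),int(P0[0])]
    cn=max(cv2.findContours((l==k).astype(np.uint8),0,1)[0],key=cv2.contourArea)[:,0]
    P=np.array([onz(s,u,v,.003)[:2] for u,v in cn]); w=np.ones(len(P),bool)
    for _ in range(10):
        A=np.c_[2*P,np.ones(len(P))][w];x=np.linalg.lstsq(A,(P[w]**2).sum(1),rcond=None)[0];r=np.sqrt(x[2]+x[0]**2+x[1]**2);e=abs(np.hypot(*(P-x[:2]).T)-r);w=e<.004
    print(n,st[k],x[:2],r,w.sum(),len(P))
E
```

```text
[18.29, -67.07, 3.42, 0.004, 0.007, 0.359]
[0.4472 0.3148 0.2371] [ 0.8181  0.4637 -1.2595]
scene [ 149  113   74   52 2541] [ 0.39   -0.3715] 0.10551291136534166 118 168
side [ 234  301   85   85 5661] [ 0.391  -0.3766] 0.10919531172095413 240 241
```

Request:
play_rows:
  moves:
    - [12,-40,1,0,0,0.2]
    - [12,-40,1,0,0,0.2]
    - [12,-40,1,0,0,0.2]
    - [12,-40,1,0,0,0.2]
    - [12,-40,1,0,0,0.2]
    - [12,-40,1,0,0,0.2]
    - [12,-40,1,0,0,0.2]
    - [12,-40,1,0,0,0.2]
    - [12,-40,1,0,0,0.2]
    - [18,-67,2,0,0,0.36]
    - [18,-67,2,0,0,0.36]
    - [18,-67,2,0,0,0.36]

```text
time: 16.3
tcp_pos: [0.3993, -0.1854, 0.2149]
eef_rot: [-0.001, 0.089, 0.996, 0.0]
contact_force: [0.9, 0.9, -2.6]
grip_width: 0.0121
grip_force: 108.8
```

```bash
python3 - <<'E'
from h import *
row([.393,-.376,.2],tool(-10));row([.393,-.376,.0545],tool(-10)); o=observe();print(o['tcp_pos'],o['contact_force'])
E
```

```text
[-2.76, -18.87, 1.48, 0.0, -0.002, -0.004]
[-2.79, -18.87, 16.03, 0.0, -0.002, -0.004]
[ 0.3993 -0.1854  0.2149] [ 0.869   0.9217 -2.5953]
```

Request:
play_rows:
  moves:
    - [-2.8,-18.9,1.5,0,0,0]
    - [-2.8,-18.9,1.5,0,0,0]
    - [-2.8,-18.9,1.5,0,0,0]
    - [-2.8,-18.9,1.5,0,0,0]
    - [-2.8,-18.9,1.5,0,0,0]
    - [-2.8,-18.9,5,0,0,0]
    - [-2.8,-18.9,9,0,0,0]
    - [-2.8,-18.9,12,0,0,0]
    - [-2.8,-18.9,14,0,0,0]
    - [-2.8,-18.9,15,0,0,0]
    - [-2.8,-18.9,15.4,0,0,0]
    - [-2.8,-18.9,15.4,0,0,0]

```text
time: 17.3
tcp_pos: [0.395, -0.3742, 0.0619]
eef_rot: [-0.001, 0.087, 0.996, 0.001]
contact_force: [-0.1, -0.5, -2.1]
grip_width: 0.0125
grip_force: 108.6
```

Request:
play_rows:
  moves:
    - [0,0,0.1,0,0,0]
    - [0,0,0.2,0,0,0]
    - [0,0,0.3,0,0,0]
    - [0,0,0.4,0,0,0]
    - [0,0,0.4,0,0,0]

```text
time: 17.72
tcp_pos: [0.3954, -0.3746, 0.0591]
eef_rot: [0.0, 0.087, 0.996, -0.0]
contact_force: [0.3, -0.2, -2.8]
grip_width: 0.0125
grip_force: 108.7
```

Request:
play_rows:
  moves:
    - [0.1,0,0.1,0,0,0]
    - [0.2,0,0.2,0,0,0]
    - [0.2,0,0.3,0,0,0]
    - [0.2,0,0.4,0,0,0]
    - [0.2,0,0.4,0,0,0]

```text
time: 18.13
tcp_pos: [0.3933, -0.3743, 0.0558]
eef_rot: [-0.0, 0.087, 0.996, -0.0]
contact_force: [-6.6, 5.3, 11.4]
grip_width: 0.0122
grip_force: 110.7
```

Request:
play_rows:
  moves:
    - [0,0,-0.05,0,0,0]
    - [0,0,-0.05,0,0,0]
    - [0,0,-0.05,0,0,0]
    - [0,0,-0.05,0,0,0]
    - [0,0,-0.05,0,0,0]
    - [0,0,-0.05,0,0,0]
    - [0,0,-0.05,0,0,0]
  claw: 0.6

```text
time: 18.72
tcp_pos: [0.3934, -0.3741, 0.0552]
eef_rot: [-0.0, 0.087, 0.996, 0.0]
contact_force: [-0.4, -0.1, 0.2]
grip_width: 0.0509
grip_force: 0.0
```

Request:
play_rows:
  moves:
    - [0,0,-2,0,0,0]
    - [0,0,-5,0,0,0]
    - [0,0,-9,0,0,0]
    - [0,0,-13,0,0,0]
    - [0,0,-17,0,0,0]
    - [0,0,-20,0,0,0]
    - [0,0,-20,0,0,0]

```text
time: 19.3
tcp_pos: [0.3943, -0.3751, 0.2626]
eef_rot: [0.003, 0.087, 0.996, -0.003]
contact_force: [0.1, -1.0, -0.1]
grip_width: 0.0513
grip_force: 0.0
```

```bash
python3 - <<'E'
from h import *
s=snap('wrist','w7.png');b=snap('side','d7.png')
im=s['img'];h=cv2.cvtColor(im,cv2.COLOR_BGR2HSV)
o=observe();print(o['tcp_pos'],o['time'])
k=lambda s,x,y,w,h,f:cv2.resize(s['img'][y:y+h,x:x+w],None,fx=f,fy=f,interpolation=cv2.INTER_CUBIC)
# montage: wrist half-scale, side mat, side rack
cv2.imwrite('pics/m7.png',np.hstack([cv2.resize(im[:300],(448,240)),k(b,225,295,88,60,4)]) )
g=np.array([.3933,-.3743,.075]);R=Ro.from_euler('z',-10,degrees=True)
W=lambda p:proj(s,g+R.apply(p))[0].round(0)
print('expected handle front/tip/foot corners',W([.046,0,.01]),W([.078,0,.01]),W([-.094,.042,-.058]),W([-.094,-.042,-.058]),W([-.06,-.042,-.058]))
# detect dark foot and handle
m=((im.max(2)<75)).astype(np.uint8)*255; m[270:]=0
n,l,st,c=cv2.connectedComponentsWithStats(m)
for i in range(1,n):
    if st[i,4]>400: print(st[i],c[i],cv2.minAreaRect(np.argwhere(l==i)[:,::-1].astype(np.float32)))
E
```

```text
[ 0.3936 -0.3744  0.2564] 19.4
expected handle front/tip/foot corners [285. 228.] [285. 260.] [329.  66.] [242.  66.] [243. 103.]
[   0    0   53   90 2821] [19.9054 44.8277] ((26.0, 44.5), (89.0, 52.0), 90.0)
[ 318   40   54  184 3693] [343.5489 118.8708] ((349.763916015625, 131.79888916015625), (180.7425537109375, 52.671722412109375), 85.42607879638672)
[ 463  134   97   39 3330] [513.1889 152.8039] ((511.6009521484375, 152.57244873046875), (96.0808334350586, 36.943565368652344), 1.9749338626861572)
```

View pics/m7.png

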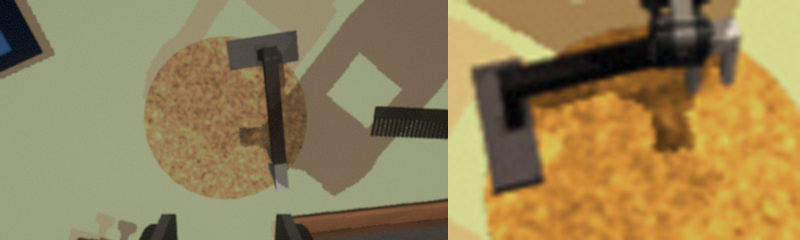

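The wrist view shows the fork was knocked about 5 cm aside after release: foot at (284–373, 39–86) px, tip at (352,237). I'll regrasp it and put it back.

```bash
python3 - <<'E'
from h import *
s=snap('wrist')
ft=[onz(s,u,v,.015)[:2] for u,v in [(284,52),(369,39),(373,73),(289,86)]]
f,e=[onz(s,u,v,.083)[:2] for u,v in [(349,204),(352.5,236)]]
c=np.mean(ft,0);print('foot c',c)
# handle centre line from dark mask rows 100..200
im=s['img'];P=[]
for v in range(110,200,4):
    r=np.where(im[v,325:375].max(1)<60)[0]
    if 12<len(r)<40: P.append(onz(s,325+r.min()+ (np.ptp(r))/2,v,.083)[:2])
P=np.array(P,np.float32);vx,vy,x0,y0=cv2.fitLine(P,cv2.DIST_HUBER,0,.01,.01).ravel();
if vx<0:vx,vy=-vx,-vy
print('yaw line',np.degrees(np.arctan2(vy,vx)),len(P),'foot->front',np.degrees(np.arctan2(*(f-c)[::-1])),'front dist',np.linalg.norm(f-c))
d=(f-c)/np.linalg.norm(f-c);print('grip',f-.046*d,c+.077*d)
m=cv2.cvtColor(im,cv2.COLOR_BGR2HSV)
# mat again
E
```

```text
foot c [ 0.3029 -0.315 ]
yaw line -2.6981053 23 foot->front -2.932428026614382 front dist 0.11998719957639295
grip [ 0.3768 -0.3188] [ 0.3798 -0.3189]
```

```bash
python3 - <<'E'
from h import *
row([.3785,-.319,.16],tool(-2.8));row([.3785,-.319,.0552],tool(-2.8))
E
```

```text
[2.41, 5.17, 9.49, 0.0, -0.0, -0.126]
[2.41, 5.17, 19.97, 0.0, -0.0, -0.126]
```

Request:
play_rows:
  moves:
    - [2.4,5.2,3,0,0,-0.126]
    - [2.4,5.2,6,0,0,-0.126]
    - [2.4,5.2,10,0,0,-0.126]
    - [2.4,5.2,13,0,0,-0.126]
    - [2.4,5.2,16,0,0,-0.126]
    - [2.4,5.2,18,0,0,-0.126]
    - [2.4,5.2,19.9,0,0,-0.126]
    - [2.4,5.2,19.9,0,0,-0.126]
    - [2.4,5.2,19.9,0,0,-0.126]

```text
time: 20.2
tcp_pos: [0.378, -0.318, 0.0549]
eef_rot: [-0.001, 0.024, 1.0, 0.001]
contact_force: [-0.6, -0.3, 1.5]
grip_width: 0.0516
grip_force: 0.0
```

Request:
play_rows:
  moves:
    - [0,0,0,0,0,0]
    - [0,0,0,0,0,0]
    - [0,0,0,0,0,0]
    - [0,0,0,0,0,0]
    - [0,0,0,0,0,0]
    - [0,0,0,0,0,0]
    - [0,0,0,0,0,0]
  claw: 0

```text
time: 20.78
tcp_pos: [0.3792, -0.3191, 0.0576]
eef_rot: [0.001, 0.024, 1.0, -0.001]
contact_force: [-0.9, 2.2, 7.5]
grip_width: 0.0121
grip_force: 108.3
```

```bash
python3 - <<'E'
from h import *
row([.392,-.376,.0652],tool(-2.8))
o=observe();print(o['tcp_pos'],o['contact_force'],o['grip_width'])
E
```

```text
[-1.56, -5.62, -0.76, -0.001, 0.001, 0.0]
[ 0.3792 -0.3191  0.0576] [-0.9248  2.2032  7.5485] 0.01208508612692906
```

Request:
play_rows:
  moves:
    - [0,0,-1,0,0,0]
    - [0,0,-2,0,0,0]
    - [-0.7,-2.8,-2,0,0,0]
    - [-1.5,-5.7,-2,0,0,0]
    - [-1.5,-5.7,-2,0,0,0]
    - [-1.5,-5.7,-1.2,0,0,0]
    - [-1.5,-5.7,-0.6,0,0,0]
    - [-1.5,-5.7,-0.3,0,0,0]
    - [-1.5,-5.7,-0.1,0,0,0]
    - [-1.5,-5.7,0,0,0,0]
    - [-1.5,-5.7,0,0,0,0]

```text
time: 21.7
tcp_pos: [0.3907, -0.3758, 0.0577]
eef_rot: [-0.0, 0.024, 1.0, -0.0]
contact_force: [-10.3, 7.0, 16.6]
grip_width: 0.012
grip_force: 110.6
```

Request:
play_rows:
  moves:
    - [0,0,-0.1,0,0,0]
    - [0,0,-0.1,0,0,0]
    - [0,0,-0.1,0,0,0]
    - [0,0,-0.1,0,0,0]
    - [0,0,-0.1,0,0,0]
    - [0,0,-0.1,0,0,0]
    - [0,0,-0.1,0,0,0]
  claw: 0.6

```text
time: 22.28
tcp_pos: [0.3909, -0.3764, 0.0572]
eef_rot: [-0.0, 0.024, 1.0, 0.0]
contact_force: [-1.1, -0.4, -0.8]
grip_width: 0.0513
grip_force: 0.0
```

Request:
play_rows:
  moves:
    - [0,0,-2,0,0,0]
    - [0,0,-5,0,0,0]
    - [0,0,-9,0,0,0]
    - [0,0,-13,0,0,0]
    - [0,0,-17,0,0,0]
    - [0,0,-20,0,0,0]
    - [0,0,-20,0,0,0]
    - [0,0,-20,0,0,0]

```text
time: 22.95
tcp_pos: [0.3913, -0.3768, 0.2592]
eef_rot: [0.001, 0.024, 1.0, -0.001]
contact_force: [-0.0, -0.7, -1.3]
grip_width: 0.0511
grip_force: 0.0
```

```bash
cat >> h.py <<'E'
def forkchk(s):
    im=s['img'];m=(im.max(2)<75).astype(np.uint8)*255; m[265:]=0
    n,l,st,c=cv2.connectedComponentsWithStats(m)
    for i in range(1,n):
        if st[i,4]>2000: print('dark',st[i],c[i].round())
E
python3 - <<'E'
from h import *
s=snap('wrist','w8.png');o=observe();print(o['tcp_pos'],o['time']);forkchk(s)
g=np.array([.3907,-.3758,.075]);R=Ro.from_euler('z',-2.8,degrees=True)
W=lambda p:proj(s,g+R.apply(p))[0].round(0)
print('exp',W([.046,0,.01]),W([-.094,.042,-.058]),W([-.094,-.042,-.058]),W([-.06,-.042,-.058]))
C=np.array([.531,.2265]);x=np.array([.983,.184]);y=np.array([-.184,.983])
print('hooks tip est etc')
row([.40,-.05,.27],tool(0)); 
E
```

```text
[ 0.391  -0.3765  0.2573] 23.0
dark [   0    0   62   57 2117] [31. 27.]
dark [ 242   73   72  159 3188] [282. 138.]
dark [ 459  161  101   51 3408] [512. 186.]
exp [285. 231.] [329.  68.] [241.  68.] [242. 105.]
hooks tip est etc
[0.69, 32.65, -1.28, -0.0, 0.0, -0.049]
```

```bash
python3 - <<'E'
from h import *
row([.40,.19,.30],tool(10.5))
E
cat > path.py <<'E'
# 2D clearance of hook vs slats; board frame x into board, z up (mm)
import numpy as np
def rect(x0,x1,z0,z1,n=1.0):
    xs=np.arange(x0,x1+.1,n);zs=np.arange(z0,z1+.1,n)
    return np.r_[np.c_[xs,0*xs+z0],np.c_[xs,0*xs+z1],np.c_[0*zs+x0,zs],np.c_[0*zs+x1,zs]]
H=np.r_[rect(60,65,-58,22),rect(65,77,17,22),rect(73,77,22,48),rect(-31,60,-8,8,4)]
S=[(0,5,174,222),(0,5,102,150),(0,5,30,78)]
def sd(P,r):
    cx,cz=(r[0]+r[1])/2,(r[2]+r[3])/2; q=np.abs(P-[cx,cz])-[(r[1]-r[0])/2,(r[3]-r[2])/2]
    return np.hypot(*np.maximum(q,0).T)+np.minimum(q.max(1),0)
def rotp(P,th):
    t=np.radians(th);c,s=np.cos(t),np.sin(t);return np.c_[P[:,0]*c+P[:,1]*s,-P[:,0]*s+P[:,1]*c]
def clr(x,z,th):
    Q=rotp(H,th)+[x,z];return min(sd(Q,r).min() for r in S)
E
python3 - <<'E'
from path import *
import itertools
# per theta: best grip position near the previous (continuity), going from hung (x=-65-d) outwards
x,z=-65.,136.
for th in range(0,56,5):
    best=max(((clr(x+dx,z+dz,th),x+dx,z+dz) for dx in np.arange(-8,8.1,1) for dz in np.arange(-4,14.1,1)),key=lambda t:t[0])
    c,x,z=best; print(th,round(c,1),x,z)
th=50
for k in range(0,45,5): print('retreat',k,[round(clr(x-k,z-dz*k,th),1) for dz in (0,.3,.6,.9)])
E
```

```text
[1.86, 56.62, -4.29, -0.0, 0.0, -0.232]
0 1.0 -67.0 134.0
5 2.6 -68.0 148.0
10 3.6 -69.0 154.0
15 4.7 -70.0 158.0
20 5.7 -69.0 167.0
25 6.7 -68.0 174.0
30 6.6 -66.0 179.0
35 6.0 -66.0 186.0
40 5.9 -66.0 193.0
45 5.8 -65.0 199.0
50 6.0 -63.0 204.0
55 6.4 -64.0 207.0
retreat 0 [np.float64(3.4), np.float64(3.4), np.float64(3.4), np.float64(3.4)]
retreat 5 [np.float64(0.4), np.float64(1.4), np.float64(2.5), np.float64(3.6)]
retreat 10 [np.float64(-2.1), np.float64(-0.4), np.float64(1.5), np.float64(3.8)]
retreat 15 [np.float64(-2.4), np.float64(-1.8), np.float64(1.1), np.float64(5.6)]
retreat 20 [np.float64(-2.3), np.float64(-0.4), np.float64(4.1), np.float64(6.9)]
retreat 25 [np.float64(2.7), np.float64(3.8), np.float64(8.8), np.float64(6.6)]
retreat 30 [np.float64(7.7), np.float64(8.8), np.float64(13.3), np.float64(8.0)]
retreat 35 [np.float64(12.7), np.float64(13.9), np.float64(15.0), np.float64(12.7)]
retreat 40 [np.float64(17.7), np.float64(19.1), np.float64(18.4), np.float64(17.7)]
```

Request:
play_rows:
  moves:
    - [1.9,56.6,-4.3,0,0,-0.23]
    - [1.9,56.6,-4.3,0,0,-0.23]
    - [1.9,56.6,-4.3,0,0,-0.23]
    - [1.9,56.6,-4.3,0,0,-0.23]
    - [1.9,56.6,-4.3,0,0,-0.23]
    - [1.9,56.6,-4.3,0,0,-0.23]
    - [1.9,56.6,-4.3,0,0,-0.23]
    - [1.9,56.6,-4.3,0,0,-0.23]
    - [1.9,56.6,-4.3,0,0,-0.23]
    - [1.9,56.6,-4.3,0,0,-0.23]
    - [1.9,56.6,-4.3,0,0,-0.23]
    - [1.9,56.6,-4.3,0,0,-0.23]

```text
time: 24.0
tcp_pos: [0.3977, 0.1241, 0.2939]
eef_rot: [-0.001, -0.09, 0.996, -0.0]
contact_force: [1.3, -1.0, -0.4]
grip_width: 0.0509
grip_force: 0.0
```

Request:
play_rows:
  moves:
    - [0,8,0,0,0,0]
    - [0,8,0,0,0,0]
    - [0,8,0,0,0,0]
    - [0,8,0,0,0,0]

```text
time: 24.33
tcp_pos: [0.3833, 0.2023, 0.2934]
eef_rot: [-0.001, -0.093, 0.996, -0.0]
contact_force: [-0.1, -0.1, 1.0]
grip_width: 0.0511
grip_force: 0.0
```

```bash
python3 - <<'E'
from h import *
o=observe();print(o['tcp_pos'],o['time'])
# board top ridge
for n in('side','scene'):
    s=snap(n); g=cv2.GaussianBlur(cv2.cvtColor(s['img'],cv2.COLOR_BGR2GRAY),(0,0),.6).astype(float)
    P=[]
    for t in np.linspace(.05,.95,60):
        b=np.array([.573,-.326,.222])*(1-t)+np.array([.587,-.026,.222])*t
        offs=np.arange(-.014,.0141,.0005)
        px=np.array([proj(s,b+[d,0,0])[0] for d in offs],np.float32)
        v=cv2.remap(g.astype(np.float32),px[:,0].reshape(1,-1),px[:,1].reshape(1,-1),cv2.INTER_LINEAR)[0]
        if t in (.05,) or abs(t-.5)<.009: print(n,v[::3].round().tolist())
        w=np.clip(v-np.percentile(v,80),0,None);P.append((b[0]+offs[np.argmax(v)],b[1]))
    P=np.array(P);k=np.polyfit(P[:,1],P[:,0],1);r=P[:,0]-np.polyval(k,P[:,1]);k=np.polyfit(P[abs(r)<.003,1],P[abs(r)<.003,0],1)
    print(n,'x at y=-.176',np.polyval(k,-.176),'yaw',np.degrees(np.arctan(-k[0])),r.std())
# hooks from the wrist camera
s=snap('wrist','w9.png');h=cv2.cvtColor(s['img'],cv2.COLOR_BGR2HSV);x=np.array([.983,.184,0]);y=np.array([-.184,.983,0]);C=np.array([.531,.2265,0])
for n,b in enumerate((-.085,.03,.145),1):
    for fx in (-.085,-.07,-.06):
        offs=np.arange(-.02,.0201,.0005);px=np.array([proj(s,C+fx*x+(b+d)*y+[0,0,.111])[0] for d in offs],np.float32)
        v=cv2.remap(h[:,:,1].astype(np.float32),px[:,0].reshape(1,-1),px[:,1].reshape(1,-1),cv2.INTER_LINEAR)[0]
        q=offs[v<(v.min()+np.percentile(v,90))/2]*1000
        print(n,fx,'low-sat span mm',q.min() if len(q) else None,q.max() if len(q) else None,v.min(),v.max(), px[40])
E
```

```text
[0.3833 0.2023 0.2934] 24.3333
side [49.0, 50.0, 54.0, 64.0, 89.0, 117.0, 145.0, 149.0, 143.0, 118.0, 100.0, 90.0, 88.0, 90.0, 102.0, 117.0, 138.0, 154.0, 165.0]
side [51.0, 49.0, 53.0, 62.0, 83.0, 107.0, 135.0, 147.0, 146.0, 132.0, 115.0, 106.0, 100.0, 102.0, 107.0, 123.0, 139.0, 155.0, 164.0]
side [51.0, 51.0, 53.0, 65.0, 81.0, 110.0, 135.0, 155.0, 161.0, 161.0, 156.0, 152.0, 149.0, 147.0, 146.0, 148.0, 156.0, 163.0, 167.0]
side x at y=-.176 0.5892110754414125 yaw 0.2000115633228624 0.005816715961165301
scene [175.0, 176.0, 179.0, 182.0, 182.0, 180.0, 173.0, 158.0, 142.0, 119.0, 97.0, 81.0, 69.0, 63.0, 61.0, 59.0, 59.0, 59.0, 60.0]
scene [153.0, 155.0, 159.0, 163.0, 168.0, 172.0, 170.0, 161.0, 148.0, 128.0, 108.0, 93.0, 84.0, 80.0, 78.0, 78.0, 78.0, 78.0, 78.0]
scene [155.0, 158.0, 161.0, 166.0, 170.0, 173.0, 172.0, 163.0, 150.0, 129.0, 108.0, 95.0, 85.0, 80.0, 78.0, 78.0, 78.0, 78.0, 79.0]
scene x at y=-.176 0.5734903711279951 yaw -2.065192442159014 0.0013482766566567065
1 -0.085 low-sat span mm -5.499999999999988 11.500000000000028 14.9453125 134.69531 [191.495  247.4328]
1 -0.07 low-sat span mm -5.499999999999988 11.500000000000028 12.78125 141.00293 [192.7222 261.8822]
1 -0.06 low-sat span mm -5.999999999999988 20.000000000000036 12.4453125 137.3125 [193.5228 271.3077]
2 -0.085 low-sat span mm -7.999999999999989 7.000000000000024 27.637695 144.66797 [313.823  247.1565]
2 -0.07 low-sat span mm -7.999999999999989 7.500000000000024 26.890625 136.11914 [313.4564 261.6179]
2 -0.06 low-sat span mm -20.0 20.000000000000036 14.927734 160.5625 [313.2172 271.0511]
3 -0.085 low-sat span mm -14.499999999999995 4.000000000000021 24.166016 119.5 [436.2956 246.8798]
3 -0.07 low-sat span mm -14.499999999999995 20.000000000000036 24.703125 135.38086 [434.3313 261.3532]
3 -0.06 low-sat span mm -20.0 4.500000000000021 21.824219 60.26367 [433.05   270.7943]
```

```bash
python3 - <<'E'
from path import *
best=[]
for th in (40,45,50,55):
    for sl in (.6,.8,1.,1.2,1.5):
        # line of grip positions through (x0,z0): choose z0 at x=-66 maximizing the min clearance over retreat
        for z0 in range(180,212,1):
            c=min(clr(-66-k,z0-sl*k,th) for k in range(0,41,4)); best.append((round(c,2),th,sl,z0))
best.sort(reverse=True);print(best[:6])
E
```

```text
[(np.float64(5.93), 55, 0.6, 205), (np.float64(5.52), 55, 0.6, 206), (np.float64(5.26), 50, 0.8, 202), (np.float64(5.25), 55, 0.8, 207), (np.float64(5.12), 55, 0.8, 206), (np.float64(5.09), 55, 0.6, 204)]
```

```bash
python3 - <<'E'
from h import *
x=np.array([.983,.184,0]);y=np.array([-.184,.983,0]);C=np.array([.531,.2265,0])
def prof(s,b,z,f0,f1,ch,st=.002):
    fx=np.arange(f0,f1,st);px=np.array([proj(s,C+f*x+b*y+[0,0,z])[0] for f in fx],np.float32)
    h=cv2.cvtColor(s['img'],cv2.COLOR_BGR2HSV)
    v=cv2.remap(h[:,:,ch].astype(np.float32),px[:,0].reshape(1,-1),px[:,1].reshape(1,-1),cv2.INTER_LINEAR)[0]
    return ' '.join(f'{int(f*1000)}:{int(a)}' for f,a in zip(fx,v))
w=snap('wrist');d=snap('side')
for b,z in((.0295,.111),(-.084,.111)):
    print('wrist sat',b,prof(w,b,z,-.125,-.085,1)); print('wrist val',b,prof(w,b,z,-.06,.0,2))
for b in (-.084,.0295): print('side sat arm',b,prof(d,b,.111,-.13,-.08,1))
for b in (-.084,.0295): print('side lip top val',b,prof(d,b,.151,-.02,.03,2))
c=snap('scene')
for b in (-.084,.0295,.143): print('scene lip top val',b,prof(c,b,.151,-.02,.04,2))
E
```

```text
wrist sat 0.0295 -125:73 -123:64 -121:65 -119:68 -117:65 -114:46 -112:37 -110:47 -108:35 -106:32 -104:31 -102:30 -100:29 -98:34 -96:31 -94:29 -92:29 -90:27 -88:32 -86:29
wrist val 0.0295 -60:108 -57:109 -55:111 -53:126 -51:154 -49:159 -47:160 -45:161 -43:157 -41:160 -39:161 -37:160 -35:158 -33:159 -31:160 -29:159 -27:158 -25:157 -23:159 -21:159 -19:159 -17:157 -15:153 -13:122 -11:69 -9:59 -7:57 -5:89 -3:143 -1:159
wrist sat -0.084 -125:60 -123:59 -121:57 -119:56 -117:56 -114:47 -112:35 -110:36 -108:22 -106:13 -104:13 -102:14 -100:12 -98:11 -96:12 -94:14 -92:13 -90:15 -88:13 -86:14
wrist val -0.084 -60:162 -57:162 -55:159 -53:156 -51:128 -49:66 -47:53 -45:51 -43:54 -41:55 -39:55 -37:53 -35:53 -33:55 -31:52 -29:54 -27:54 -25:55 -23:54 -21:52 -19:47 -17:40 -15:34 -13:28 -11:28 -9:31 -7:29 -5:30 -3:34 -1:33
side sat arm -0.084 -130:103 -128:101 -126:94 -124:94 -122:94 -120:93 -118:92 -115:91 -113:92 -111:93 -109:91 -107:81 -105:60 -103:52 -101:52 -99:56 -97:63 -95:65 -93:64 -91:61 -89:62 -87:66 -85:68 -83:68 -81:73
side sat arm 0.0295 -130:132 -128:135 -126:133 -124:131 -122:134 -120:135
[... 494 characters left out ...]
5:175 17:175 19:175 21:175 23:174 25:174 27:175
scene lip top val -0.084 -20:189 -18:189 -16:189 -14:189 -12:189 -10:189 -8:189 -6:189 -4:189 -2:184 0:173 1:154 3:124 5:98 7:84 9:78 11:77 13:77 15:77 17:77 19:76 21:75 23:74 25:73 27:73 29:73 31:72 33:72 35:73 37:75
scene lip top val 0.0295 -20:170 -18:181 -16:186 -14:187 -12:187 -10:188 -8:188 -6:188 -4:188 -2:184 0:173 1:154 3:123 5:97 7:82 9:77 11:77 13:77 15:77 17:77 19:77 21:76 23:74 25:73 27:73 29:73 31:73 33:72 35:72 37:75
scene lip top val 0.143 -20:186 -18:187 -16:188 -14:188 -12:188 -10:187 -8:187 -6:187 -4:187 -2:183 0:170 1:146 3:117 5:91 7:80 9:77 11:77 13:77 15:77 17:77 19:76 21:74 23:72 25:71 27:71 29:71 31:71 33:71 35:72 37:74
```

```bash
cat >> h.py <<'E'
RX=np.array([.983,.184,0]);RY=np.array([-.184,.983,0]);RC=np.array([.531,.2265,0]); PHI=30
HG={1:RC-.074*RX-.084*RY+[0,0,.103],2:RC-.074*RX+.0295*RY+[0,0,.103],3:RC-.074*RX+.143*RY+[0,0,.103]}
def tcp_for(grip,R): return np.array(grip)+.019*R.apply([0,0,1])
BO=np.array([.574,-.174,0]);BYAW=-2.8
def bpose(x,y,z,th):  # hook grip in board frame (mm), tilt th -> tcp pose
    g=BO+Ro.from_euler('z',BYAW,degrees=True).apply(np.array([x,y,z])/1000)
    R=tool(BYAW,th-PHI);return tcp_for(g,R),R
E
python3 - <<'E'
from h import *
print(HG)
R=tool(10.5,-30);p=tcp_for(HG[1],R);row(p-.11*R.apply([0,0,1]),R);row(p,R)
E
```

```text
{1: array([0.4737, 0.1303, 0.103 ]), 2: array([0.4528, 0.2419, 0.103 ]), 3: array([0.4319, 0.3535, 0.103 ])}
[-2.99, -8.43, 11.32, -0.001, -0.524, -0.004]
[-8.49, -8.41, 20.85, -0.001, -0.524, -0.004]
```

Request:
play_rows:
  moves:
    - [-3,-8.4,5,0,-0.125,0]
    - [-3,-8.4,8,0,-0.25,0]
    - [-3,-8.4,11.3,0,-0.375,0]
    - [-3,-8.4,11.3,0,-0.5,0]
    - [-3,-8.4,11.3,0,-0.524,0]
    - [-3,-8.4,11.3,0,-0.524,0]
    - [-3,-8.4,11.3,0,-0.524,0]

```text
time: 25.22
tcp_pos: [0.4293, 0.1235, 0.1853]
eef_rot: [0.258, -0.087, 0.962, 0.024]
contact_force: [-0.4, 0.6, 1.1]
grip_width: 0.0512
grip_force: 0.0
```

```bash
python3 - <<'E'
from h import *
R=tool(10.5,-30);p=tcp_for(HG[1],R);row(p,R);o=observe();print(o['tcp_pos'],o['q'])
E
```

```text
[0.24, -0.13, 11.27, -0.001, 0.001, -0.003]
[0.4293 0.1235 0.1853] [ 0.2433 -0.7805  2.2661 -0.0345  1.1322 -1.5014]
```

Request:
play_rows:
  moves:
    - [0.2,-0.1,2.5,0,0,0]
    - [0.2,-0.1,5,0,0,0]
    - [0.2,-0.1,7,0,0,0]
    - [0.2,-0.1,9,0,0,0]
    - [0.2,-0.1,10.5,0,0,0]
    - [0.2,-0.1,11.3,0,0,0]
    - [0.2,-0.1,11.3,0,0,0]
    - [0.2,-0.1,11.3,0,0,0]

```text
time: 25.88
tcp_pos: [0.4837, 0.133, 0.0848]
eef_rot: [0.258, -0.088, 0.962, 0.024]
contact_force: [-0.8, -0.1, -0.1]
grip_width: 0.0511
grip_force: 0.0
```

Request:
play_rows:
  moves:
    - [0,0,0,0,0,0]
    - [0,0,0,0,0,0]
    - [0,0,0,0,0,0]
    - [0,0,0,0,0,0]
    - [0,0,0,0,0,0]
    - [0,0,0,0,0,0]
    - [0,0,0,0,0,0]
  claw: 0
  grip_force: 70

```text
time: 26.47
tcp_pos: [0.483, 0.1325, 0.0842]
eef_rot: [0.258, -0.087, 0.962, 0.024]
contact_force: [-8.3, -1.4, 7.1]
grip_width: 0.0127
grip_force: 69.2
```

```bash
python3 - <<'E'
from h import *
o=observe();print(o['tcp_pos'],o['q'],o['grip_width'],o['contact_force'])
p=np.array(o['tcp_pos']);R=tool(10.5,-30);row(p+[0,0,.05],R);row(p+[0,0,.13],R)
a=snap('scene');popped(a)
E
```

```text
[0.483  0.1325 0.0842] [ 0.2313 -0.5462  2.3044 -0.033   0.8592 -1.5059] 0.012718743143871437 [-8.2739 -1.4347  7.1353]
[-2.51, 0.0, -4.33, -0.001, 0.001, -0.002]
[-6.52, 0.0, -11.25, -0.001, 0.001, -0.002]
hook 1 shift 1 -7 0.87
hook 2 shift 2 -7 0.88
hook 3 shift 3 -7 0.91
```

Request:
play_rows:
  moves:
    - [-0.5,0,-0.87,0,0,0]
    - [-1,0,-1.73,0,0,0]
    - [-1.5,0,-2.6,0,0,0]
    - [-2,0,-3.46,0,0,0]
    - [-2.5,0,-4.33,0,0,0]
    - [-3.5,0,-6.06,0,0,0]
    - [-4.5,0,-7.8,0,0,0]
    - [-5.5,0,-9.53,0,0,0]
    - [-6.5,0,-11.25,0,0,0]
    - [-6.5,0,-11.25,0,0,0]

```text
time: 27.35
tcp_pos: [0.4838, 0.1327, 0.2186]
eef_rot: [0.261, -0.087, 0.961, 0.024]
contact_force: [0.7, -0.2, 0.8]
grip_width: 0.0126
grip_force: 77.3
```

```bash
python3 - <<'E'
from h import *
o=observe();print(o['tcp_pos'],o['q'],o['grip_width'],o['contact_force'])
P,R=bpose(-130,-75,185,50);print(P);row(P,R);row(P+[-.03,.15,.03],R)
a=snap('scene');popped(a)
E
```

```text
[0.4838 0.1327 0.2186] [ 0.2313 -0.6253  2.1323 -0.028   1.1056 -1.5149] 0.012573167795867757 [ 0.7173 -0.1522  0.8434]
[ 0.434  -0.2422  0.1671]
[12.66, -35.98, -1.45, 0.022, 0.875, 0.237]
[11.36, -20.68, -4.16, 0.022, 0.875, 0.237]
hook 1 shift 6 -7 0.59
hook 2 shift 2 -6 0.8
hook 3 shift 3 -7 0.91
```

Request:
play_rows:
  moves:
    - [11.4,-20.7,-4.2,0.022,0.875,0.237]
    - [11.4,-20.7,-4.2,0.022,0.875,0.237]
    - [11.4,-20.7,-4.2,0.022,0.875,0.237]
    - [11.4,-20.7,-4.2,0.022,0.875,0.237]
    - [11.4,-20.7,-4.2,0.022,0.875,0.237]
    - [11.4,-20.7,-4.2,0.022,0.875,0.237]
    - [11.4,-20.7,-4.2,0.022,0.875,0.237]
    - [11.4,-20.7,-4.2,0.022,0.875,0.237]
    - [12.7,-36,-1.5,0.022,0.875,0.237]
    - [12.7,-36,-1.5,0.022,0.875,0.237]
    - [12.7,-36,-1.5,0.022,0.875,0.237]
    - [12.7,-36,-1.5,0.022,0.875,0.237]

```text
time: 28.4
tcp_pos: [0.4325, -0.2445, 0.1616]
eef_rot: [-0.176, 0.024, 0.984, 0.003]
contact_force: [0.8, 0.6, -0.9]
grip_width: 0.0127
grip_force: 77.3
```

```bash
python3 - <<'E'
from h import *
o=observe();print(o['tcp_pos'],o['q'],o['grip_width'],o['contact_force'])
P,R=bpose(-130,-75,185,50);row(P,R)
g=np.array(o['tcp_pos'])-.019*rot(o).apply([0,0,1])
# hook frame: axes from tool with pitch PHI
hR=rot(o)*tool(0,-PHI).inv()
a=snap('scene');b=snap('side','d10.png')
L=lambda p:g+hR.apply(np.array(p)/1000)
for n,p in {'tip':(-31,0,0),'grip':(0,0,0),'platebot':(62,0,-58),'lip top':(75,0,48)}.items(): print(n,L(p),proj(b,L(p))[0].round(1),proj(a,L(p))[0].round(1))
k=lambda s,x,y,w,h,f:cv2.resize(s['img'][y:y+h,x:x+w],None,fx=f,fy=f,interpolation=cv2.INTER_CUBIC)
u,v=proj(b,L((40,0,0)))[0].astype(int);print(u,v)
cv2.imwrite('pics/m10.png',k(b,u-65,v-55,130,100,6))
E
```

```text
[ 0.4325 -0.2445  0.1616] [-0.4804 -0.0361  1.7409 -0.1498  1.757  -2.0073] 0.012729192618615189 [ 0.756   0.5761 -0.8729]
[0.06, 0.23, -0.57, -0.002, -0.004, 0.001]
tip [ 0.4192 -0.2438  0.2033] [273.1 255.4] [207.4 113.4]
grip [ 0.439  -0.2448  0.1794] [280.8 258.8] [203.8 125.1]
platebot [ 0.4341 -0.2447  0.0947] [278.3 275.6] [209.1 146. ]
lip top [ 0.5238 -0.2489  0.1525] [312.7 257.9] [184.  154.4]
290 263
```

Last permitted picture: check the held hook and the board.

View pics/m10.png

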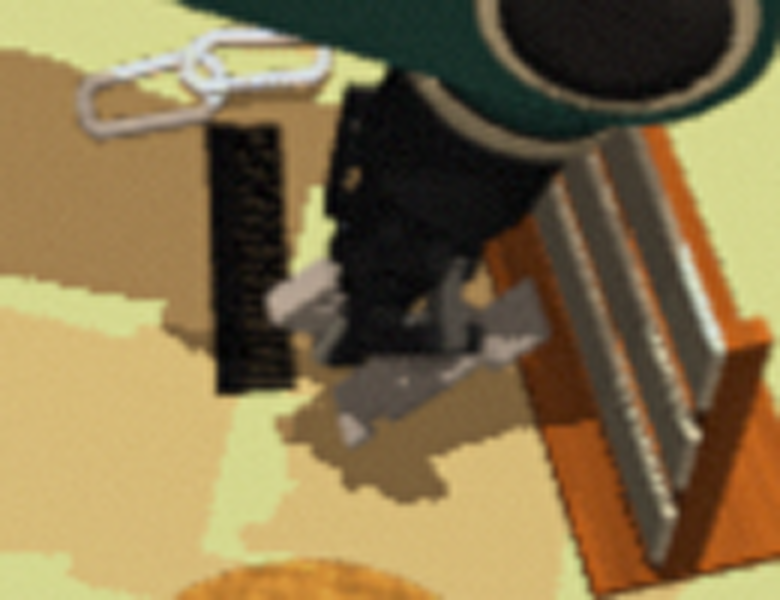

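The side view shows the hook held with its lip at crop (535,300), about 2 px beyond the prediction, so I offset x by −2 mm. Computing the insertion path.

```bash
cat >> path.py <<'E'
WP=[(50,-116,162),(50,-106,170),(50,-96,178),(50,-86,186),(50,-76,194),(50,-66,202),(45,-65,198),(40,-65,192),(35,-66,186),(30,-67,180),(25,-68,173),(20,-69,166),(15,-69,159),(10,-69,152),(5,-68,144),(0,-67,136),(0,-67,134)]
E
python3 - <<'E'
from h import *; from path import *
W=np.array(WP,float)
f=[]
for a,b in zip(W[:-1],W[1:]):
    f.append(min(clr(*(a+(b-a)*t)[[1,2]],(a+(b-a)*t)[0]) for t in np.linspace(0,1,6)))
print(np.round(f,1))
D=-2
print('A');
for th,x,z in WP[:6]: row(*bpose(x+D,-75,z,th))
print('B, from end of A')
ref=bpose(WP[5][1]+D,-75,WP[5][2],50)
for th,x,z in WP[6:]: row(*bpose(x+D,-75,z,th),ref=ref)
E
```

```text
[19.7  9.7  5.9  5.6  5.3  4.8  5.5  5.5  6.   6.3  5.3  4.   3.3  2.2
  1.   1. ]
A
[-1.86, 0.29, 1.1, -0.001, -0.006, -0.002]
[-2.52, 0.29, 0.0, -0.001, -0.006, -0.002]
[-3.18, 0.3, -1.1, -0.001, -0.006, -0.002]
[-3.84, 0.3, -2.19, -0.001, -0.006, -0.002]
[-4.5, 0.3, -3.29, -0.001, -0.006, -0.002]
[-5.16, 0.3, -4.39, -0.001, -0.006, -0.002]
B, from end of A
[-0.4, -0.0, 0.33, 0.0, -0.087, 0.0]
[-0.77, -0.0, 0.88, 0.0, -0.175, 0.0]
[-1.04, -0.0, 1.44, 0.0, -0.262, 0.0]
[-1.31, 0.0, 1.99, 0.0, -0.349, 0.0]
[-1.61, -0.0, 2.62, 0.0, -0.436, 0.0]
[-1.9, 0.0, 3.23, 0.0, -0.524, -0.0]
[-2.28, -0.0, 3.8, 0.0, -0.611, 0.0]
[-2.65, -0.0, 4.36, 0.0, -0.698, 0.0]
[-3.14, -0.0, 4.96, 0.0, -0.785, 0.0]
[-3.62, 0.0, 5.56, 0.0, -0.873, 0.0]
[-3.69, 0.0, 5.75, 0.0, -0.873, 0.0]
```

Request:
play_rows:
  moves:
    - [-1.9,0.3,1.1,0,0,0]
    - [-1.9,0.3,1.1,0,0,0]
    - [-2.5,0.3,0,0,0,0]
    - [-3.2,0.3,-1.1,0,0,0]
    - [-3.8,0.3,-2.2,0,0,0]
    - [-4.5,0.3,-3.3,0,0,0]
    - [-5.15,0.3,-4.4,0,0,0]
    - [-5.15,0.3,-4.4,0,0,0]
    - [-5.15,0.3,-4.4,0,0,0]

```text
time: 29.25
tcp_pos: [0.4959, -0.2421, 0.1863]
eef_rot: [-0.176, 0.024, 0.984, 0.003]
contact_force: [0.7, -0.3, -0.7]
grip_width: 0.0126
grip_force: 77.3
```

```bash
python3 - <<'E'
from h import *
o=observe();print(o['tcp_pos'],o['q'],o['grip_width'],o['contact_force'])
row(*bpose(-68,-75,202,50))
E
```

```text
[ 0.4959 -0.2421  0.1863] [-0.4314  0.0746  1.588  -0.1355  1.8061 -1.964 ] 0.012560599140769816 [ 0.6777 -0.2725 -0.7414]
[-0.09, -0.32, 0.2, -0.002, -0.005, 0.0]
```

Request:
play_rows:
  moves:
    - [-0.4,0,0.33,0,-0.087,0]
    - [-0.77,0,0.88,0,-0.175,0]
    - [-1.04,0,1.44,0,-0.262,0]
    - [-1.31,0,2,0,-0.349,0]
    - [-1.61,0,2.62,0,-0.436,0]
    - [-1.9,0,3.23,0,-0.524,0]
    - [-1.9,0,3.23,0,-0.524,0]

```text
time: 29.83
tcp_pos: [0.5001, -0.2423, 0.1472]
eef_rot: [0.086, 0.025, 0.996, -0.003]
contact_force: [-1.6, 0.6, -1.2]
grip_width: 0.0126
grip_force: 77.3
```

```bash
python3 - <<'E'
from h import *; from path import *
o=observe();print(o['tcp_pos'],o['contact_force'])
row(*bpose(-71,-75,166,20))
ref=bpose(-71,-75,166,20)
for th,x,z in WP[12:]: row(*bpose(x-2,-75,z,th),ref=ref)
E
```

```text
[ 0.5001 -0.2423  0.1472] [-1.5716  0.6324 -1.1721]
[-0.27, -0.31, 0.04, -0.001, -0.002, -0.001]
[-0.04, -0.0, 0.68, -0.0, -0.087, 0.0]
[-0.09, -0.0, 1.35, 0.0, -0.175, -0.0]
[-0.21, -0.0, 2.12, 0.0, -0.262, 0.0]
[-0.33, 0.0, 2.87, 0.0, -0.349, 0.0]
[-0.29, 0.0, 3.07, 0.0, -0.349, 0.0]
```

Request:
play_rows:
  moves:
    - [-0.04,0,0.68,0,-0.087,0]
    - [-0.09,0,1.35,0,-0.175,0]
    - [-0.21,0,2.12,0,-0.262,0]
    - [-0.33,0,2.87,0,-0.349,0]
    - [-0.33,0,2.87,0,-0.349,0]
    - [-0.33,0,2.87,0,-0.349,0]

```text
time: 30.33
tcp_pos: [0.5099, -0.2438, 0.1223]
eef_rot: [0.256, 0.023, 0.966, -0.008]
contact_force: [-11.3, -0.6, 9.5]
grip_width: 0.0123
grip_force: 83.6
```

```bash
python3 - <<'E'
from h import *; from path import *
o=observe();print(o['tcp_pos'],o['contact_force'],o['q'])
for x,z in((-69,136),(-69,134),(-66,134),(-64,134),(-64,132)): row(*bpose(x,-75,z,0))
E
```

```text
[ 0.5099 -0.2438  0.1223] [-11.3488  -0.6213   9.4939] [-0.6306 -0.3537  2.1107  0.3345  0.9656 -2.2857]
[0.04, -0.21, 0.3, -0.003, -0.005, 0.001]
[0.14, -0.21, 0.47, -0.003, -0.005, 0.001]
[-0.12, -0.21, 0.62, -0.003, -0.005, 0.001]
[-0.3, -0.21, 0.72, -0.003, -0.005, 0.001]
[-0.2, -0.21, 0.89, -0.003, -0.005, 0.001]
```

Request:
play_rows:
  moves:
    - [0,0,0,0,0,0]
    - [0,0,0,0,0,0]
    - [0,0,0,0,0,0]
    - [0,0,0,0,0,0]
    - [0,0,0,0,0,0]
    - [0,0,0,0,0,0]
  claw: 0.45

```text
time: 30.83
tcp_pos: [0.5105, -0.2436, 0.1213]
eef_rot: [0.256, 0.023, 0.966, -0.007]
contact_force: [0.6, -0.1, 0.4]
grip_width: 0.0384
grip_force: 0.0
```

Request:
play_rows:
  moves:
    - [0,0,-1,0,0,0]
    - [0,0,-2.5,0,0,0]
    - [0,0,-4.5,0,0,0]
    - [0,0,-7,0,0,0]
    - [0,0,-9,0,0,0]
    - [0,0,-9,0,0,0]

```text
time: 31.33
tcp_pos: [0.4655, -0.242, 0.2046]
eef_rot: [0.258, 0.023, 0.966, -0.009]
contact_force: [0.1, -1.0, 1.4]
grip_width: 0.0384
grip_force: 0.0
```

```bash
cat >> h.py <<'E'
BR=Ro.from_euler('z',BYAW,degrees=True)
def bp(s,x,y,z): return proj(s,BO+BR.apply(np.array([x,y,z])/1000))[0]
def bprof(s,pts,ch=1):
    h=cv2.cvtColor(s['img'],cv2.COLOR_BGR2HSV);px=np.array([bp(s,*p) for p in pts],np.float32)
    return cv2.remap(h[:,:,ch].astype(np.float32),px[:,0].reshape(1,-1),px[:,1].reshape(1,-1),cv2.INTER_LINEAR)[0].astype(int)
E
python3 - <<'E'
from h import *
o=observe();print(o['tcp_pos'],o['contact_force'],o['grip_width'],o['q'])
w=snap('wrist','w11.png');b=snap('side','d11.png');a=snap('scene','s11.png')
for n,s in(('wrist',w),('side',b)):
    print(n,'arm across y (-95..-55) at x=-50,z=141:',bprof(s,[(-50,y,141) for y in range(-97,-52,3)]).tolist())
    print(n,'along x -130..0 y=-75',bprof(s,[(x,-75,141) for x in range(-130,1,5)]).tolist())
# scene: lip behind top slat / plate seen through groove
print('scene groove z150..174 at y=-75, val', bprof(a,[(5,-75,z) for z in range(140,230,4)],2).tolist(),' ref y=-30',bprof(a,[(5,-30,z) for z in range(140,230,4)],2).tolist())
print('scene row behind top slat z=178 y-100..-50', bprof(a,[(10,y,178) for y in range(-105,-45,4)],2).tolist(),bprof(a,[(10,y,178) for y in range(-105,-45,4)],1).tolist())
E
```

```text
[ 0.4655 -0.242   0.2046] [ 0.0688 -1.0105  1.4355] 0.03841503452634958 [-0.693  -0.5084  2.0826  0.3294  1.1537 -2.2862]
wrist arm across y (-95..-55) at x=-50,z=141: [42, 34, 41, 43, 27, 29, 27, 27, 28, 29, 27, 36, 37, 42, 36]
wrist along x -130..0 y=-75 [141, 139, 68, 39, 34, 35, 22, 29, 29, 26, 27, 28, 28, 27, 29, 26, 29, 28, 28, 28, 27, 27, 27, 28, 27, 25, 29]
side arm across y (-95..-55) at x=-50,z=141: [217, 218, 215, 181, 65, 44, 50, 46, 46, 43, 57, 150, 213, 217, 216]
side along x -130..0 y=-75 [134, 130, 132, 131, 112, 83, 55, 50, 44, 41, 39, 42, 39, 41, 45, 46, 46, 44, 45, 45, 46, 46, 46, 47, 46, 54, 52]
scene groove z150..174 at y=-75, val [80, 79, 76, 74, 73, 73, 74, 78, 90, 105, 115, 116, 106, 94, 88, 85, 84, 85, 87, 98, 123, 150, 161]  ref y=-30 [88, 94, 107, 127, 150, 170, 183, 182, 167, 139, 106, 89, 86, 87, 87, 87, 87, 88, 90, 99, 122, 153, 175]
scene row behind top slat z=178 y-100..-50 [179, 184, 182, 181, 180, 163, 125, 89, 79, 79, 78, 77, 73, 86, 116] [126, 123, 123, 127, 123, 105, 77, 43, 33, 34, 34, 34, 34, 38, 36]
```

```bash
python3 - <<'E'
from h import *
b=snap('side')
for x in(-85,-70,-55,-40,-25,-10):
    v=bprof(b,[(x,y,133) for y in np.arange(-100,-49,1)]);i=np.where(v<110)[0]-100;print(x,i.min() if len(i) else None,i.max() if len(i) else None)
R=tool(10.5,-30);p=tcp_for(HG[2],R);pre=p-.11*R.apply([0,0,1]);print(pre,p)
row([.40,-.10,.27],tool(0,-15));row(pre,R)
forkm=bprof
E
```

```text
-85 -100 -50
-70 -99 -50
-55 -82 -60
-40 -81 -60
-25 -100 -50
-10 -100 -58
[0.4081 0.2336 0.1818] [0.4622 0.2436 0.0865]
[2.8, 13.78, -9.79, -0.02, 0.256, -0.045]
[7.86, 47.15, -2.58, -0.117, -0.006, -0.201]
```

Request:
play_rows:
  moves:
    - [2.8,13.8,-9.8,0,0.25,0]
    - [2.8,13.8,-9.8,0,0.25,0]
    - [2.8,13.8,-9.8,0,0.25,0]
    - [2.8,13.8,-9.8,0,0.25,0]
    - [7.9,47.2,-4,-0.117,0,-0.2]
    - [7.9,47.2,-4,-0.117,0,-0.2]
    - [7.9,47.2,-4,-0.117,0,-0.2]
    - [7.9,47.2,-4,-0.117,0,-0.2]
    - [7.9,47.2,-4,-0.117,0,-0.2]
    - [7.9,47.2,-2.6,-0.117,0,-0.2]
    - [7.9,47.2,-2.6,-0.117,0,-0.2]
    - [7.9,47.2,-2.6,-0.117,0,-0.2]

```text
time: 32.53
tcp_pos: [0.4127, 0.1804, 0.1978]
eef_rot: [0.255, -0.088, 0.963, 0.024]
contact_force: [1.6, -1.5, 0.7]
grip_width: 0.038
grip_force: 0.0
```

Request:
play_rows:
  moves:
    - [0,0,0,0,0,0]
    - [0,0,0,0,0,0]
  claw: 0.6

```text
time: 32.7
tcp_pos: [0.4123, 0.181, 0.1969]
eef_rot: [0.253, -0.091, 0.963, 0.024]
contact_force: [0.2, -0.3, -0.5]
grip_width: 0.0511
grip_force: 0.0
```

```bash
python3 - <<'E'
from h import *
R=tool(10.5,-30);p=tcp_for(HG[2],R);pre=p-.09*R.apply([0,0,1]);row(pre,R);row(p,R);o=observe();print(o['tcp_pos'],o['q'],o['time'])
b=snap('side');print([int(x) for x in bprof(b,[(-50,y,141) for y in range(-97,-52,3)])])
E
```

```text
[0.22, 5.23, 3.6, 0.002, -0.009, 0.004]
[0.14, 5.21, 12.6, 0.002, -0.009, 0.004]
[0.4123 0.181  0.1969] [ 0.4344 -0.7493  2.2296 -0.1311  1.1634 -1.3033] 32.7
[218, 218, 219, 181, 63, 50, 52, 48, 46, 48, 58, 151, 214, 223, 220]
```

```bash
cat >> h.py <<'E'
for k in HG: HG[k]=HG[k]+.002*RX-[0,0,.003]
E
python3 - <<'E'
from h import *
R=tool(10.5,-30);p=tcp_for(HG[2],R);row(p-.09*R.apply([0,0,1]),R);row(p,R)
E
```

```text
[0.3, 5.4, 4.01, 0.001, -0.008, 0.002]
[0.22, 5.39, 13.01, 0.001, -0.008, 0.002]
```

Request:
play_rows:
  moves:
    - [0.3,3,1,0,0,0]
    - [0.3,5.3,3,0,0,0]
    - [0.3,5.3,4,0,0,0]
    - [0.2,5.3,6,0,0,0]
    - [0.2,5.3,8,0,0,0]
    - [0.2,5.3,10,0,0,0]
    - [0.2,5.3,12,0,0,0]
    - [0.2,5.3,13,0,0,0]
    - [0.2,5.3,13,0,0,0]
    - [0.2,5.3,13,0,0,0]

```text
time: 33.58
tcp_pos: [0.4658, 0.241, 0.0852]
eef_rot: [0.254, -0.087, 0.963, 0.023]
contact_force: [0.6, 0.5, 0.6]
grip_width: 0.0513
grip_force: 0.0
```

Request:
play_rows:
  moves:
    - [0,0,0,0,0,0]
    - [0,0,0,0,0,0]
    - [0,0,0,0,0,0]
    - [0,0,0,0,0,0]
    - [0,0,0,0,0,0]
    - [0,0,0,0,0,0]
    - [0,0,0,0,0,0]
  claw: 0

```text
time: 34.17
tcp_pos: [0.4653, 0.243, 0.0862]
eef_rot: [0.255, -0.088, 0.962, 0.025]
contact_force: [-6.0, 4.4, 5.2]
grip_width: 0.0127
grip_force: 68.0
```

Request:
play_rows:
  moves:
    - [-0.5,0,-0.87,0,0,0]
    - [-1,0,-1.73,0,0,0]
    - [-1.5,0,-2.6,0,0,0]
    - [-2,0,-3.46,0,0,0]
    - [-2.5,0,-4.33,0,0,0]
    - [-3.5,0,-6.06,0,0,0]
    - [-4.5,0,-7.8,0,0,0]
    - [-5.5,0,-9.53,0,0,0]
    - [-6.5,0,-11.25,0,0,0]
    - [-6.5,0,-11.25,0,0,0]

```text
time: 35.0
tcp_pos: [0.4671, 0.2426, 0.2204]
eef_rot: [0.257, -0.088, 0.962, 0.025]
contact_force: [0.8, 0.1, 0.8]
grip_width: 0.0127
grip_force: 75.7
```

```bash
python3 - <<'E'
from h import *
o=observe();print(o['tcp_pos'],o['q'],o['grip_width'],o['contact_force'])
P,R=bpose(-130,0,185,50);row(P+[-.03,.15,.03],R);row(P,R)
popped(snap('scene'))
E
```

```text
[0.4671 0.2426 0.2204] [ 0.521  -0.5322  2.0724 -0.1844  1.1095 -1.1906] 0.01268874208452065 [0.7961 0.1284 0.8384]
[10.28, -24.5, -3.31, 0.023, 0.868, 0.237]
[11.56, -39.8, -0.63, 0.023, 0.868, 0.237]
hook 1 shift -2 10 0.46
hook 2 shift 4 -6 0.73
hook 3 shift 4 -7 0.87
```

Request:
play_rows:
  moves:
    - [10.3,-24.5,-3.3,0.02,0.868,0.237]
    - [10.3,-24.5,-3.3,0.02,0.868,0.237]
    - [10.3,-24.5,-3.3,0.02,0.868,0.237]
    - [10.3,-24.5,-3.3,0.02,0.868,0.237]
    - [10.3,-24.5,-3.3,0.02,0.868,0.237]
    - [10.3,-24.5,-3.3,0.02,0.868,0.237]
    - [10.3,-24.5,-3.3,0.02,0.868,0.237]
    - [10.3,-24.5,-3.3,0.02,0.868,0.237]
    - [11.6,-39.8,-0.6,0.02,0.868,0.237]
    - [11.6,-39.8,-0.6,0.02,0.868,0.237]
    - [11.6,-39.8,-0.6,0.02,0.868,0.237]
    - [11.6,-39.8,-0.6,0.02,0.868,0.237]

```text
time: 36.05
tcp_pos: [0.4362, -0.1701, 0.1612]
eef_rot: [-0.176, 0.024, 0.984, 0.004]
contact_force: [-0.1, 1.0, -1.6]
grip_width: 0.0122
grip_force: 75.6
```

```bash
python3 - <<'E'
from h import *; from path import *
o=observe();print(o['tcp_pos'],o['grip_width'],o['contact_force'])
D=-2
for th,x,z in WP[:6]: row(*bpose(x+D,0,z,th))
a=snap('scene');popped(a);b=snap('side')
g=np.array(o['tcp_pos'])-.019*rot(o).apply([0,0,1]);hR=rot(o)*tool(0,-PHI).inv();L=lambda p:g+hR.apply(np.array(p)/1000)
h=cv2.cvtColor(b['img'],cv2.COLOR_BGR2HSV)
def pr(pts,ch):
    px=np.array([proj(b,L(p))[0] for p in pts],np.float32);return cv2.remap(h[:,:,ch].astype(np.float32),px[:,0].reshape(1,-1),px[:,1].reshape(1,-1),cv2.INTER_LINEAR)[0].astype(int).tolist()
print('along lip axis z=45, x 60..95',pr([(x,0,45) for x in range(60,96,2)],1)); print('lip z 30..65 at x75',pr([(75,0,z) for z in range(30,66,2)],1))
E
```

```text
[ 0.4362 -0.1701  0.1612] 0.012168832215952776 [-0.1217  0.9984 -1.6226]
[-1.85, 0.28, 1.14, -0.0, -0.006, 0.001]
[-2.51, 0.28, 0.04, -0.0, -0.006, 0.001]
[-3.17, 0.28, -1.06, -0.0, -0.006, 0.001]
[-3.83, 0.28, -2.15, -0.0, -0.006, 0.001]
[-4.49, 0.28, -3.25, -0.0, -0.006, 0.001]
[-5.15, 0.28, -4.35, -0.0, -0.006, 0.001]
hook 1 shift -2 10 0.46
hook 2 shift -5 10 0.48
hook 3 shift 3 -7 0.92
along lip axis z=45, x 60..95 [65, 55, 52, 53, 51, 49, 50, 51, 54, 57, 61, 77, 88, 115, 147, 173, 184, 205]
lip z 30..65 at x75 [51, 52, 49, 49, 54, 53, 50, 51, 55, 66, 105, 161, 203, 225, 222, 203, 166, 118]
```

Request:
play_rows:
  moves:
    - [-1.9,0.2,1.1,0,0,0]
    - [-1.9,0.2,1.1,0,0,0]
    - [-2.5,0.2,0,0,0,0]
    - [-3.2,0.2,-1.1,0,0,0]
    - [-3.8,0.2,-2.2,0,0,0]
    - [-4.5,0.2,-3.3,0,0,0]
    - [-5.15,0.2,-4.4,0,0,0]
    - [-5.15,0.2,-4.4,0,0,0]
    - [-5.15,0.2,-4.4,0,0,0]

```text
time: 36.9
tcp_pos: [0.4997, -0.1683, 0.186]
eef_rot: [-0.176, 0.023, 0.984, 0.004]
contact_force: [0.2, 0.3, -2.0]
grip_width: 0.0122
grip_force: 75.6
```

Request:
play_rows:
  moves:
    - [-0.4,0,0.33,0,-0.087,0]
    - [-0.77,0,0.88,0,-0.175,0]
    - [-1.04,0,1.44,0,-0.262,0]
    - [-1.31,0,2,0,-0.349,0]
    - [-1.61,0,2.62,0,-0.436,0]
    - [-1.9,0,3.23,0,-0.524,0]
    - [-1.9,0,3.23,0,-0.524,0]

```text
time: 37.48
tcp_pos: [0.504, -0.1685, 0.1468]
eef_rot: [0.086, 0.024, 0.996, -0.002]
contact_force: [-1.5, -0.0, -1.5]
grip_width: 0.0124
grip_force: 75.6
```

Request:
play_rows:
  moves:
    - [-0.04,0,0.68,0,-0.087,0]
    - [-0.09,0,1.35,0,-0.175,0]
    - [-0.21,0,2.12,0,-0.262,0]
    - [-0.33,0,2.7,0,-0.349,0]
    - [-0.33,0,2.7,0,-0.349,0]
    - [-0.33,0,2.7,0,-0.349,0]

```text
time: 37.98
tcp_pos: [0.5154, -0.1695, 0.1256]
eef_rot: [0.259, 0.023, 0.966, -0.006]
contact_force: [16.4, 2.5, 5.0]
grip_width: 0.0127
grip_force: 77.6
```

```bash
python3 - <<'E'
from h import *; from path import *
o=observe();print(o['tcp_pos'],o['contact_force'],o['q'],o['moment'])
for x,z in((-69,138),(-69,134),(-66,134)): row(*bpose(x,0,z,0))
E
```

```text
[ 0.5154 -0.1695  0.1256] [16.3517  2.526   5.019 ] [-0.476  -0.4408  2.1677  0.2581  0.9471 -2.1001] [ 0.3293 -2.0636  0.5422]
[0.26, -0.17, 0.31, 0.0, -0.0, 0.001]
[0.46, -0.17, 0.66, 0.0, -0.0, 0.001]
[0.2, -0.17, 0.81, 0.0, -0.0, 0.001]
```

Request:
play_rows:
  moves:
    - [-0.1,0,0.06,0,0,0]
    - [-0.2,0,0.12,0,0,0]
    - [-0.3,0,0.18,0,0,0]
    - [-0.35,0,0.2,0,0,0]
    - [-0.35,0,0.2,0,0,0]
    - [-0.35,0,0.2,0,0,0]

```text
time: 38.48
tcp_pos: [0.5159, -0.1696, 0.1249]
eef_rot: [0.253, 0.022, 0.967, -0.006]
contact_force: [-84.0, 9.9, 53.4]
grip_width: 0.0121
grip_force: 90.5
```

```bash
python3 - <<'E'
from h import *
o=observe();print(o['tcp_pos'],o['contact_force'],o['moment'])
for x,z in((-66,138),(-66,134)): row(*bpose(x,0,z,0))
E
```

```text
[ 0.5159 -0.1696  0.1249] [-84.0407   9.9056  53.357 ] [1.1388 7.4758 0.7855]
[0.01, -0.15, 0.38, 0.001, -0.012, 0.003]
[0.2, -0.15, 0.72, 0.001, -0.012, 0.003]
```

Request:
play_rows:
  moves:
    - [0.28,0,-0.17,0,0,0]
    - [0.28,0,-0.17,0,0,0]
    - [0.28,0,-0.17,0,0,0]

```text
time: 38.73
tcp_pos: [0.5155, -0.1696, 0.1245]
eef_rot: [0.257, 0.023, 0.966, -0.006]
contact_force: [2.6, -0.3, 7.7]
grip_width: 0.0125
grip_force: 78.7
```

Request:
play_rows:
  moves:
    - [0,0,0,0,0.02,0]
    - [0,0,0,0,0.04,0]
    - [0,0,0,0,0.04,0]

```text
time: 38.98
tcp_pos: [0.515, -0.1695, 0.1229]
eef_rot: [0.235, 0.023, 0.972, -0.005]
contact_force: [0.1, 0.2, -1.3]
grip_width: 0.0123
grip_force: 77.8
```

```bash
python3 - <<'E'
from h import *
o=observe();print(o['tcp_pos'],o['contact_force'],o['moment'],rot(o).as_euler('zyx',degrees=True))
R=rot(o);print(R.inv().apply([0,0,-1]))
b=snap('side')
for y0,n in((-75,'hook1'),(0,'hook2')):
    # upper tip region and arm: sat profile along z at arm tip x=-95
    for x in(-98,-90,-50): print(n,x,bprof(b,[(x,y0,z) for z in range(110,185,5)]).tolist())
E
```

```text
[ 0.515  -0.1695  0.1229] [ 0.1104  0.2488 -1.3213] [ 0.0151  0.3706 -0.0336] [-176.9324   27.191   178.6192]
[ 0.4575 -0.0004  0.8892]
hook1 -98 [114, 105, 71, 54, 53, 52, 50, 47, 44, 46, 70, 101, 122, 132, 132]
hook1 -90 [117, 102, 73, 56, 49, 43, 41, 41, 42, 54, 97, 129, 131, 129, 132]
hook1 -50 [142, 151, 110, 50, 51, 50, 45, 44, 44, 58, 118, 207, 220, 217, 214]
hook2 -98 [129, 125, 97, 58, 46, 47, 48, 45, 38, 42, 44, 33, 31, 22, 19]
hook2 -90 [11, 28, 34, 45, 44, 45, 41, 40, 39, 39, 37, 37, 27, 22, 7]
hook2 -50 [81, 56, 58, 55, 51, 51, 47, 46, 47, 65, 167, 220, 214, 219, 213]
```

Request:
play_rows:
  moves:
    - [0.05,0,0.09,0,0,0]
    - [0.09,0,0.18,0,0,0]
    - [0.14,0,0.27,0,0,0]
    - [0.18,0,0.36,0,0,0]
    - [0.18,0,0.36,0,0,0]

```text
time: 39.45
tcp_pos: [0.5152, -0.1698, 0.1196]
eef_rot: [0.237, 0.023, 0.971, -0.006]
contact_force: [-4.6, 1.6, 6.2]
grip_width: 0.0122
grip_force: 79.2
```

Request:
play_rows:
  moves:
    - [0,0,0,0,0,0]
    - [0,0,0,0,0,0]
    - [0,0,0,0,0,0]
    - [0,0,0,0,0,0]
    - [0,0,0,0,0,0]
    - [0,0,0,0,0,0]
  claw: 0.45

```text
time: 39.95
tcp_pos: [0.515, -0.1697, 0.1188]
eef_rot: [0.237, 0.023, 0.971, -0.006]
contact_force: [0.1, -0.6, 0.1]
grip_width: 0.0385
grip_force: 0.0
```

Request:
play_rows:
  moves:
    - [0,0,-1,0,0,0]
    - [0,0,-2.5,0,0,0]
    - [0,0,-4.5,0,0,0]
    - [0,0,-7,0,0,0]
    - [0,0,-9,0,0,0]
    - [0,0,-9,0,0,0]

```text
time: 40.45
tcp_pos: [0.4733, -0.1682, 0.204]
eef_rot: [0.239, 0.023, 0.971, -0.007]
contact_force: [-0.8, -0.4, 1.5]
grip_width: 0.0385
grip_force: 0.0
```

```bash
python3 - <<'E'
from h import *
o=observe();print(o['tcp_pos'],o['contact_force'],o['grip_width'],o['time'])
b=snap('side');a=snap('scene')
for y0,n in((-75,'hook1'),(0,'hook2')):
    for x in(-98,-90,-50,-30): print(n,x,bprof(b,[(x,y0,z) for z in range(110,185,5)]).tolist())
    print('across',bprof(b,[(-50,y,141) for y in range(y0-22,y0+23,3)]).tolist())
    print('scene z178 val',bprof(a,[(10,y,178) for y in range(y0-30,y0+31,4)],2).tolist())
R=tool(10.5,-30);p=tcp_for(HG[3],R);pre=p-.09*R.apply([0,0,1]);print(pre,p)
row([.40,-.03,.27],tool(0,-15));row([.39,.30,.20],R)
E
```

```text
[ 0.4733 -0.1682  0.204 ] [-0.8412 -0.4065  1.5031] 0.03850994819250908 40.45
hook1 -98 [89, 84, 65, 52, 50, 51, 50, 48, 44, 46, 60, 74, 86, 112, 130]
hook1 -90 [89, 82, 68, 59, 50, 44, 42, 40, 41, 50, 72, 90, 93, 104, 130]
hook1 -50 [141, 152, 113, 52, 48, 48, 44, 47, 44, 58, 117, 209, 221, 213, 214]
hook1 -30 [211, 183, 99, 56, 52, 48, 46, 46, 45, 46, 57, 63, 70, 66, 55]
across [217, 215, 214, 182, 63, 53, 49, 44, 47, 44, 56, 149, 213, 222, 218]
scene z178 val [180, 185, 183, 182, 180, 164, 126, 89, 80, 79, 79, 78, 74, 86, 117, 121]
hook2 -98 [90, 79, 59, 52, 55, 56, 52, 53, 59, 69, 81, 84, 77, 61, 80]
hook2 -90 [91, 79, 57, 56, 58, 50, 47, 41, 52, 80, 91, 96, 90, 43, 38]
hook2 -50 [118, 116, 75, 52, 50, 48, 45, 44, 54, 147, 211, 220, 220, 214, 220]
hook2 -30 [205, 152, 60, 51, 55, 44, 45, 44, 48, 64, 71, 68, 71, 65, 63]
across [219, 215, 167, 67, 52, 49, 48, 45, 44, 56, 109, 202, 220, 218, 220]
scene z178 val [164, 182, 180, 181, 180, 155, 110, 87, 86, 88, 89, 86, 80, 103, 134, 119]
[0.399  0.3474 0.1615] [0.4433 0.3556 0.0835]
[3.87, 13.41, -9.92, -0.018, 0.218, -0.045]
[9.4, 46.33, -4.94, -0.112, -0.043, -0.203]
```

Request:
play_rows:
  moves:
    - [3.9,13.4,-9.9,0,0.2,0]
    - [3.9,13.4,-9.9,0,0.2,0]
    - [3.9,13.4,-9.9,0,0.2,0]
    - [3.9,13.4,-9.9,0,0.2,0]
    - [9.4,46.3,-5,-0.112,-0.043,-0.203]
    - [9.4,46.3,-5,-0.112,-0.043,-0.203]
    - [9.4,46.3,-5,-0.112,-0.043,-0.203]
    - [9.4,46.3,-5,-0.112,-0.043,-0.203]
    - [9.4,46.3,-5,-0.112,-0.043,-0.203]
    - [9.4,46.3,-5,-0.112,-0.043,-0.203]
    - [9.4,46.3,-5,-0.112,-0.043,-0.203]
    - [9.4,46.3,-5,-0.112,-0.043,-0.203]

```text
time: 41.55
tcp_pos: [0.3936, 0.2659, 0.2066]
eef_rot: [0.257, -0.089, 0.962, 0.024]
contact_force: [1.4, -0.7, 0.2]
grip_width: 0.0381
grip_force: 0.0
```

Request:
play_rows:
  moves:
    - [0,0,0,0,0,0]
    - [0,0,0,0,0,0]
  claw: 0.6

```text
time: 41.72
tcp_pos: [0.393, 0.2664, 0.2053]
eef_rot: [0.255, -0.092, 0.962, 0.024]
contact_force: [1.4, -0.2, 0.2]
grip_width: 0.0508
grip_force: 0.0
```

```bash
python3 - <<'E'
from h import *
R=tool(10.5,-30);p=tcp_for(HG[3],R);pre=p-.09*R.apply([0,0,1]);row(pre,R);row(p,R);o=observe();print(o['tcp_pos'],o['q'])
E
```

```text
[0.33, 7.84, 4.84, 0.002, -0.005, 0.006]
[0.28, 7.82, 13.84, 0.002, -0.005, 0.006]
[0.393  0.2664 0.2053] [ 0.6866 -0.6467  2.1631 -0.2599  1.1733 -1.028 ]
```

Request:
play_rows:
  moves:
    - [0.3,4,1,0,0,0]
    - [0.3,7.7,3,0,0,0]
    - [0.3,7.7,4.8,0,0,0]
    - [0.3,7.7,7,0,0,0]
    - [0.3,7.7,9,0,0,0]
    - [0.3,7.7,11,0,0,0]
    - [0.3,7.7,13,0,0,0]
    - [0.3,7.7,13.8,0,0,0]
    - [0.3,7.7,13.8,0,0,0]
    - [0.3,7.7,13.8,0,0,0]

```text
time: 42.55
tcp_pos: [0.4459, 0.3511, 0.0867]
eef_rot: [0.257, -0.088, 0.962, 0.024]
contact_force: [0.1, -0.2, 0.4]
grip_width: 0.0512
grip_force: 0.0
```

Request:
play_rows:
  moves:
    - [0,0,0,0,0,0]
    - [0,0,0,0,0,0]
    - [0,0,0,0,0,0]
    - [0,0,0,0,0,0]
    - [0,0,0,0,0,0]
    - [0,0,0,0,0,0]
    - [0,0,0,0,0,0]
  claw: 0

```text
time: 43.13
tcp_pos: [0.4455, 0.3538, 0.0885]
eef_rot: [0.258, -0.089, 0.962, 0.026]
contact_force: [-3.7, 11.9, 3.1]
grip_width: 0.0127
grip_force: 67.0
```

Request:
play_rows:
  moves:
    - [-0.5,0,-0.87,0,0,0]
    - [-1,0,-1.73,0,0,0]
    - [-1.5,0,-2.6,0,0,0]
    - [-2,0,-3.46,0,0,0]
    - [-2.5,0,-4.33,0,0,0]
    - [-3.5,0,-6.06,0,0,0]
    - [-4.5,0,-7.8,0,0,0]
    - [-5.5,0,-9.53,0,0,0]
    - [-6.5,0,-11.25,0,0,0]
    - [-6.5,0,-11.25,0,0,0]

```text
time: 43.97
tcp_pos: [0.4466, 0.3525, 0.2218]
eef_rot: [0.259, -0.088, 0.961, 0.026]
contact_force: [0.5, 1.0, -0.3]
grip_width: 0.0127
grip_force: 70.3
```

```bash
python3 - <<'E'
from h import *
o=observe();print(o['tcp_pos'],o['q'],o['grip_width'],o['contact_force'])
P,R=bpose(-130,75,185,50);row(P+[-.03,.15,.03],R);row(P,R)
E
```

```text
[0.4466 0.3525 0.2218] [ 0.762  -0.391   1.9762 -0.307   1.1203 -0.9184] 0.01265206913684285 [ 0.5107  0.9893 -0.2552]
[8.84, -28.36, -2.41, 0.025, 0.871, 0.239]
[10.13, -43.67, 0.23, 0.025, 0.871, 0.239]
```

Request:
play_rows:
  moves:
    - [8.8,-28.4,-2.4,0.025,0.871,0.239]
    - [8.8,-28.4,-2.4,0.025,0.871,0.239]
    - [8.8,-28.4,-2.4,0.025,0.871,0.239]
    - [8.8,-28.4,-2.4,0.025,0.871,0.239]
    - [8.8,-28.4,-2.4,0.025,0.871,0.239]
    - [8.8,-28.4,-2.4,0.025,0.871,0.239]
    - [8.8,-28.4,-2.4,0.025,0.871,0.239]
    - [8.8,-28.4,-2.4,0.025,0.871,0.239]
    - [10.1,-43.7,0.2,0.025,0.871,0.239]
    - [10.1,-43.7,0.2,0.025,0.871,0.239]
    - [10.1,-43.7,0.2,0.025,0.871,0.239]
    - [10.1,-43.7,0.2,0.025,0.871,0.239]

```text
time: 44.97
tcp_pos: [0.4404, -0.0962, 0.1632]
eef_rot: [-0.176, 0.025, 0.984, 0.002]
contact_force: [0.5, 0.1, -1.2]
grip_width: 0.0129
grip_force: 70.2
```

```bash
python3 - <<'E'
from h import *; from path import *
o=observe();print(o['tcp_pos'],o['grip_width'],o['contact_force'])
D=-1.5
for th,x,z in WP[:6:5]: row(*bpose(x+D,75,z+1,th))
b=snap('side')
g=np.array(o['tcp_pos'])-.019*rot(o).apply([0,0,1]);hR=rot(o)*tool(0,-PHI).inv();L=lambda p:g+hR.apply(np.array(p)/1000)
h=cv2.cvtColor(b['img'],cv2.COLOR_BGR2HSV)
def pr(pts,ch):
    px=np.array([proj(b,L(p))[0] for p in pts],np.float32);return cv2.remap(h[:,:,ch].astype(np.float32),px[:,0].reshape(1,-1),px[:,1].reshape(1,-1),cv2.INTER_LINEAR)[0].astype(int).tolist()
print('along lip axis z=45, x 60..95',pr([(x,0,45) for x in range(60,96,2)],1)); print('lip z 30..65 at x75',pr([(75,0,z) for z in range(30,66,2)],1))
E
```

```text
[ 0.4404 -0.0962  0.1632] 0.012923761862613684 [ 0.4858  0.0951 -1.2007]
[-1.87, 0.39, 1.23, -0.004, -0.004, -0.002]
[-5.18, 0.37, -4.25, -0.004, -0.004, -0.002]
along lip axis z=45, x 60..95 [60, 55, 53, 54, 53, 54, 58, 61, 74, 86, 97, 108, 122, 124, 129, 133, 132, 131]
lip z 30..65 at x75 [55, 53, 49, 49, 56, 56, 53, 58, 81, 111, 126, 134, 131, 131, 131, 132, 129, 129]
```

Request:
play_rows:
  moves:
    - [-1.9,0.3,1.2,0,0,0]
    - [-1.9,0.3,1.2,0,0,0]
    - [-2.5,0.3,0.1,0,0,0]
    - [-3.2,0.3,-1,0,0,0]
    - [-3.8,0.3,-2.1,0,0,0]
    - [-4.5,0.3,-3.2,0,0,0]
    - [-5.2,0.3,-4.3,0,0,0]
    - [-5.2,0.3,-4.3,0,0,0]
    - [-5.2,0.3,-4.3,0,0,0]

```text
time: 45.77
tcp_pos: [0.5041, -0.0932, 0.1865]
eef_rot: [-0.175, 0.024, 0.984, 0.002]
contact_force: [-0.3, 0.2, -1.9]
grip_width: 0.0125
grip_force: 70.2
```

Request:
play_rows:
  moves:
    - [-0.4,0,0.33,0,-0.087,0]
    - [-0.77,0,0.88,0,-0.175,0]
    - [-1.04,0,1.44,0,-0.262,0]
    - [-1.31,0,2,0,-0.349,0]
    - [-1.61,0,2.62,0,-0.436,0]
    - [-1.9,0,3.23,0,-0.524,0]
    - [-1.9,0,3.23,0,-0.524,0]

```text
time: 46.35
tcp_pos: [0.5084, -0.0935, 0.1473]
eef_rot: [0.087, 0.024, 0.996, -0.004]
contact_force: [-0.7, -0.2, -1.3]
grip_width: 0.0126
grip_force: 70.1
```

Request:
play_rows:
  moves:
    - [-0.04,0,0.68,0,-0.087,0]
    - [-0.09,0,1.35,0,-0.175,0]
    - [-0.21,0,2.1,0,-0.262,0]
    - [-0.3,0,2.5,0,-0.31,0]
    - [-0.3,0,2.5,0,-0.31,0]
    - [-0.3,0,2.5,0,-0.31,0]

```text
time: 46.85
tcp_pos: [0.5174, -0.0942, 0.125]
eef_rot: [0.237, 0.023, 0.971, -0.007]
contact_force: [0.4, -0.2, -2.8]
grip_width: 0.0125
grip_force: 69.8
```

```bash
python3 - <<'E'
from h import *
o=observe();print(o['tcp_pos'],o['contact_force'],o['moment'],rot(o).as_euler('zyx',degrees=True))
g=np.array(o['tcp_pos'])-.019*rot(o).apply([0,0,1]);print('grip board mm',BR.inv().apply(g-BO)*1000, rot(o).inv().apply([0,0,-1]))
E
```

```text
[ 0.5174 -0.0942  0.125 ] [ 0.4152 -0.2168 -2.8325] [0.015  0.4051 0.0527] [-176.8491   27.4083  178.3576]
grip board mm [-69.2108  76.9826 141.8629] [0.461  0.0033 0.8874]
```

Free of contact. Lower until the tongue rests.

Request:
play_rows:
  moves:
    - [0.05,0,0.09,0,0,0]
    - [0.09,0,0.18,0,0,0]
    - [0.14,0,0.27,0,0,0]
    - [0.14,0,0.27,0,0,0]

```text
time: 47.18
tcp_pos: [0.518, -0.0944, 0.1217]
eef_rot: [0.237, 0.023, 0.971, -0.007]
contact_force: [0.3, 1.3, -1.4]
grip_width: 0.0126
grip_force: 70.0
```

Request:
play_rows:
  moves:
    - [0.04,0,0.08,0,0,0]
    - [0.06,0,0.12,0,0,0]
    - [0.06,0,0.12,0,0,0]

```text
time: 47.43
tcp_pos: [0.5182, -0.0945, 0.1211]
eef_rot: [0.238, 0.023, 0.971, -0.008]
contact_force: [-1.6, 0.7, 2.6]
grip_width: 0.0125
grip_force: 70.6
```

Request:
play_rows:
  moves:
    - [0,0,0,0,0,0]
    - [0,0,0,0,0,0]
    - [0,0,0,0,0,0]
    - [0,0,0,0,0,0]
    - [0,0,0,0,0,0]
    - [0,0,0,0,0,0]
  claw: 0.45

```text
time: 47.93
tcp_pos: [0.518, -0.0945, 0.1208]
eef_rot: [0.238, 0.023, 0.971, -0.008]
contact_force: [0.5, 0.6, -0.4]
grip_width: 0.0383
grip_force: 0.0
```

Request:
play_rows:
  moves:
    - [0,0,-1,0,0,0]
    - [0,0,-2.5,0,0,0]
    - [0,0,-4.5,0,0,0]
    - [0,0,-7,0,0,0]
    - [0,0,-10,0,0,0]
    - [0,0,-13,0,0,0]
    - [0,0,-17,0,0,0]
    - [0,0,-20,0,0,0]
    - [0,0,-20,0,0,0]

```text
time: 48.68
tcp_pos: [0.4244, -0.0894, 0.3057]
eef_rot: [0.242, 0.023, 0.97, -0.009]
contact_force: [-0.1, -0.4, 1.3]
grip_width: 0.0385
grip_force: 0.0
```

```bash
python3 - <<'E'
from h import *
o=observe();print(o['tcp_pos'],o['contact_force'],o['time'],o['q'])
b=snap('side');a=snap('scene')
def edge(v,zs):  # top edge of low-saturation run
    i=np.where(v<80)[0]; return (zs[i.min()],zs[i.max()]) if len(i) else None
zs=np.arange(100,185,1)
for y0 in(-75,0,75):
    print(y0,'arm across',[ (lambda v:(np.where(v<110)[0].min()-22,np.where(v<110)[0].max()-22) if (v<110).any() else None)(bprof(b,[(x,y,141) for y in range(y0-22,y0+23)])) for x in (-60,-55,-50,-45)],
     'tip x start',[int(x) for x in range(-125,-80) if bprof(b,[(x,y0,141)])[0]<75][:1])
    print('   scene z178 val',bprof(a,[(10,y,178) for y in range(y0-30,y0+31,4)],2).tolist())
    print('   z profile x-95',edge(bprof(b,[(-95,y0,z) for z in zs]),zs),'x-50',edge(bprof(b,[(-50,y0,z) for z in zs]),zs))
# fork on mat: mat & fork in side
s=b;h=cv2.cvtColor(s['img'],cv2.COLOR_BGR2HSV);m=(s['img'].max(2)<85).astype(np.uint8)
u,v=proj(s,[.39,-.376,.05])[0].astype(int);sub=m[v-45:v+45,u-50:u+50];n,l,st,c=cv2.connectedComponentsWithStats(sub);print('fork blobs',[(st[i].tolist()) for i in range(1,n) if st[i,4]>80],(u-50,v-45))
g=np.array([.3907,-.3758,.0735]);R=Ro.from_euler('z',-2.8,degrees=True)
print('expected',[ (proj(s,g+R.apply(p))[0]-[u-50,v-45]).round().tolist() for p in ([-.094,.042,-.058],[-.094,-.042,-.07],[.046,0,.01])])
E
```

```text
[ 0.4244 -0.0894  0.3057] [-0.1303 -0.354   1.3472] 48.6833 [-0.359  -0.7702  2.06    0.1408  1.3823 -1.8751]
-75 arm across [(np.int64(-22), np.int64(18)), (np.int64(-11), np.int64(10)), (np.int64(-11), np.int64(9)), (np.int64(-11), np.int64(10))] tip x start [-103]
   scene z178 val [176, 181, 179, 178, 176, 160, 123, 87, 78, 77, 77, 77, 72, 84, 114, 118]
   z profile x-95 (np.int64(116), np.int64(160)) x-50 (np.int64(123), np.int64(156))
0 arm across [(np.int64(-22), np.int64(22)), (np.int64(-14), np.int64(8)), (np.int64(-14), np.int64(7)), (np.int64(-15), np.int64(7))] tip x start [-104]
   scene z178 val [161, 178, 176, 177, 175, 151, 109, 85, 83, 87, 86, 84, 78, 101, 131, 116]
   z profile x-95 (np.int64(116), np.int64(152)) x-50 (np.int64(120), np.int64(152))
75 arm across [(np.int64(-22), np.int64(22)), (np.int64(-20), np.int64(22)), (np.int64(-17), np.int64(22)), (np.int64(-18), np.int64(22))] tip x start [-125]
   scene z178 val [168, 151, 142, 145, 162, 154, 115, 94, 90, 88, 86, 87, 83, 106, 131, 104]
   z profile x-95 (np.int64(115), np.int64(157)) x-50 (np.int64(117), np.int64(155))
fork blobs [[16, 34, 67, 42, 806]] (np.int64(225), np.int64(288))
expected [[12.0, 42.0], [18.0, 76.0], [69.0, 36.0]]
```

```bash
python3 - <<'E'
from h import *
b=snap('side');w=snap('wrist')
zs=np.arange(105,170,.5)
for y0,yc in((-75,-75.5),(0,-3.5),(75,77)):
    for nm,dy in(('lower',-7),('upper',7)):
        X=[];Z=[]
        for x in range(-84,-30,3):
            v=bprof(b,[(x,yc+dy,z) for z in zs],1).astype(float)
            c=np.where(zs>=133)[0][0]
            r=range(c,-1,-1) if nm=='lower' else range(c,len(zs))
            for i in r:
                if v[i]>85: X.append(x);Z.append(zs[i]);break
        X=np.array(X);Z=np.array(Z);k=np.polyfit(X,Z,1);e=abs(Z-np.polyval(k,X))<4;k=np.polyfit(X[e],Z[e],1)
        print(y0,nm,len(X),'slope deg(+ = tip low)',np.degrees(np.arctan(k[0])).round(1),'z@-50',np.polyval(k,-50).round(1),Z.tolist())
E
```

```text
-75 lower 18 slope deg(+ = tip low) 6.7 z@-50 131.8 [129.5, 129.0, 128.0, 127.5, 129.5, 129.0, 128.0, 129.0, 130.5, 130.5, 133.0, 133.0, 133.0, 133.0, 133.0, 133.0, 133.0, 133.0]
-75 upper 18 slope deg(+ = tip low) -6.6 z@-50 148.0 [151.5, 150.5, 150.5, 152.0, 152.0, 151.0, 152.0, 152.0, 148.5, 147.0, 146.5, 146.0, 145.5, 147.0, 147.5, 146.5, 147.0, 148.5]
0 lower 18 slope deg(+ = tip low) 0.2 z@-50 133.0 [132.5, 133.0, 133.0, 133.0, 133.0, 133.0, 133.0, 133.0, 133.0, 133.0, 133.0, 133.0, 133.0, 133.0, 133.0, 133.0, 133.0, 133.0]
0 upper 18 slope deg(+ = tip low) -1.8 z@-50 147.8 [149.0, 149.0, 148.0, 148.0, 150.0, 149.5, 149.0, 149.0, 148.5, 146.5, 146.0, 147.0, 147.0, 146.5, 146.5, 147.5, 148.5, 149.5]
75 lower 18 slope deg(+ = tip low) 5.1 z@-50 122.4 [119.5, 121.0, 120.5, 120.0, 119.5, 120.0, 121.5, 121.0, 120.0, 119.5, 122.0, 123.0, 124.0, 123.5, 123.5, 123.0, 123.5, 124.0]
75 upper 18 slope deg(+ = tip low) 1.3 z@-50 143.7 [142.5, 144.0, 144.0, 143.0, 142.5, 142.0, 144.0, 144.0, 143.5, 143.0, 142.5, 144.0, 144.5, 144.0, 143.0, 142.5, 145.0, 145.0]
```

```bash
python3 -c "
from plant import sign_off;print(sign_off())"
```

```text
the job is handed in; nothing more can be done
None
```

I freed all three hooks with the fork and hung them level on the upper groove, stood the fork back upright near the middle of the mat (it was knocked aside once, so I re-placed it), and handed the job in; while hanging hook 2 the wrist force briefly reached about 100 N (limit 120 N) and I backed off, and the final state was checked by pixel measurements only.

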